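# Raise the jack, feed the hex-headed fittings through the orienting chute, lower them

## Task

Turn the screw jack's knob clockwise until its platform just touches the lip of the orienting chute. Then feed every hex-headed fitting from the white tray into the chute's inlet, lying across it with the hex head over the groove on your side, so that all of them roll out onto the raised platform with their heads toward you. When they are all there, screw the platform fully down again; do not disturb the specimen pot.

Things in the scene. Friction and masses are not known exactly. Their poses are not given: they have to be found in the camera images.
- fitting_0: grey plastic fitting (28-56 g; 2 to 4 of the four are present), lying on a flat of its head, so it does not roll. Origin on its axis at mid-length; +x along the axis to the hex head. Round body 26 mm in diameter, x -16.5 to +9.5 mm (grip it from above at x = -5 mm); hex head x +9.5 to +16.5 mm, 29 mm across flats, 33.5 across corners. On the bench the axis is 13 to 14.5 mm up
- fitting_0_head (a point): the centre of the outer face of the hex head of fitting_0
- fitting_1: grey plastic fitting (28-56 g; 2 to 4 of the four are present), lying on a flat of its head, so it does not roll. Origin on its axis at mid-length; +x along the axis to the hex head. Round body 26 mm in diameter, x -16.5 to +9.5 mm (grip it from above at x = -5 mm); hex head x +9.5 to +16.5 mm, 29 mm across flats, 33.5 across corners. On the bench the axis is 13 to 14.5 mm up
- fitting_1_head (a point): the centre of the outer face of the hex head of fitting_1
- fitting_2: grey plastic fitting (28-56 g; 2 to 4 of the four are present), lying on a flat of its head, so it does not roll. Origin on its axis at mid-length; +x along the axis to the hex head. Round body 26 mm in diameter, x -16.5 to +9.5 mm (grip it from above at x = -5 mm); hex head x +9.5 to +16.5 mm, 29 mm across flats, 33.5 across corners. On the bench the axis is 13 to 14.5 mm up
- fitting_2_head (a point): the centre of the outer face of the hex head of fitting_2
- fitting_3: grey plastic fitting (28-56 g; 2 to 4 of the four are present), lying on a flat of its head, so it does not roll. Origin on its axis at mid-length; +x along the axis to the hex head. Round body 26 mm in diameter, x -16.5 to +9.5 mm (grip it from above at x = -5 mm); hex head x +9.5 to +16.5 mm, 29 mm across flats, 33.5 across corners. On the bench the axis is 13 to 14.5 mm up
- fitting_3_head (a point): the centre of the outer face of the hex head of fitting_3
- chute_inlet (a point): middle of the inlet of the fixed aluminium orienting chute, on the rail surface, 105 mm above the bench. Level axes: -y down the chute, x across it away from the robot; yaw -0.05 to 0.2. A fitting laid across the rail here, axis along x, centre at x = 0, head toward -x, axis 13 mm over the rail (or let go up to 6 mm higher), rolls onto the platform by itself within 2 s
- chute_lip (a point): lower end of the chute's rail, on its surface at mid-width, 55 mm down-chute of the inlet, 90 mm above the bench; chute axes. The rail (x -4.5 to +20.5 mm, slope 15 degrees) carries the round body; the groove beside it (x -20.5 to -4.5 mm, robot's side, 5 mm deeper) clears the hex head. Wrong way round, the hex sits on the rail and does not roll
- chute_guide (a point): the chute's walls: point over the inlet, on the centre line, at the top of the side walls (12 mm over the rail). Inside it is 41 mm wide across x. Flared guides above the walls, from the back stop to the hood, open to about 64 mm wide, 25 mm over the rail. Open on top from the low back stop, 26 mm up-chute of the inlet, to the clear hood, 58 mm down-chute
- hood_top (a point): centre of the top of the fixed clear hood over the platform, 129 mm above the bench, 57 mm across x and 141 mm along y; with it in place the platform is loaded only through the chute
- platform_edge (a point): rail surface of the jack's platform at its edge next to the chute lip; chute axes. The platform is an aluminium tray with the same rail and head groove, sloping 12 degrees down away from the chute. Fully raised, this point is level with chute_lip: the platform touches the chute and goes no higher
- platform_mid (a point): middle of the platform's rail surface, chute axes (level, not tilted). The platform reaches 70 mm either way along y, has 16 mm walls, and holds four fittings side by side; a fitting lying in it has its axis about 13 mm over the sloping rail (-2 to +30 mm in this frame's z) and its ends 4 mm from the walls
- jack_knob (a joint): turn of the jack's knob in rad: 0 with the platform fully lowered (28 mm under the chute lip), growing as the knob is turned clockwise seen from above, which raises the platform 4 mm per rad; at 7.0 the platform meets the chute lip and the knob stops. It starts between 0 and 1.5, stops at 0 too, and stays where it is left (about 0.15 N m to turn)
- knob_grip (a point): grip point on the axis of the jack's knob, 163 mm above the bench, on a vertical screw spindle on the robot's side of the platform. The knob is a black upright bar 44 mm long (along this frame's x, which turns with the knob), 14 mm thick (y), 26 mm tall, from 18 mm below this point to 8 mm above it; pinch it across its thickness from above
- parts_tray: fixed shallow white tray in which the fittings lie on the bench: inside 136 mm (its x) by 120 mm (its y), rim 5.5 mm high and 4 mm thick, open on top; origin at its centre on the bench. A knocked fitting may end up against the rim or another fitting
- specimen_pot: bystander: upright specimen pot with a cap, 51 mm across, 62 mm tall, origin at the centre of its underside; leave it alone

How it is judged:
On the way, in this order (a step that is already met when the one before it is completed fails the run):
1. the jack's platform is raised until it touches the chute lip (within 2.5 mm) (z of platform_edge in the frame of chute_lip above -0.0025 m), for 0.3 s.
2. every fitting that is present lies on the platform, head on the robot's side, while the platform is still up (y of fitting_0 in the frame of platform_mid between -0.072 and 0.068 m and x of fitting_0 in the frame of platform_mid between -0.008 and 0.008 m and z of fitting_0 in the frame of platform_mid between -0.005 and 0.035 m and x of each of fitting_0_head, fitting_1_head, fitting_2_head, fitting_3_head in the frame of platform_mid below -0.008 m and linear speed of each of fitting_0, fitting_1, fitting_2, fitting_3 below 0.02 m/s and y of fitting_1 in the frame of platform_mid between -0.072 and 0.068 m and x of fitting_1 in the frame of platform_mid between -0.008 and 0.008 m and z of fitting_1 in the frame of platform_mid between -0.005 and 0.035 m and y of fitting_2 in the frame of platform_mid between -0.072 and 0.068 m and x of fitting_2 in the frame of platform_mid between -0.008 and 0.008 m and z of fitting_2 in the frame of platform_mid between -0.005 and 0.035 m and y of fitting_3 in the frame of platform_mid between -0.072 and 0.068 m and x of fitting_3 in the frame of platform_mid between -0.008 and 0.008 m and z of fitting_3 in the frame of platform_mid between -0.005 and 0.035 m and z of platform_edge in the frame of chute_lip above -0.004 m), for 0.2 s.
3. the platform is screwed down again (knob below 0.5 rad) (value of joint jack_knob below 0.5 rad), for 0.2 s.
At the end, for the whole second after the job is handed in: the platform is fully down (knob below 0.5 rad, 2 mm from its lowest) and every fitting that is present lies at rest on the platform (centre at least 2 mm past its edge, within 8 mm of its centre line, between its walls), head on the robot's side (y of fitting_0 in the frame of platform_mid between -0.072 and 0.068 m and x of fitting_0 in the frame of platform_mid between -0.008 and 0.008 m and z of fitting_0 in the frame of platform_mid between -0.005 and 0.035 m and x of each of fitting_0_head, fitting_1_head, fitting_2_head, fitting_3_head in the frame of platform_mid below -0.008 m and linear speed of each of fitting_0, fitting_1, fitting_2, fitting_3 below 0.02 m/s and y of fitting_1 in the frame of platform_mid between -0.072 and 0.068 m and x of fitting_1 in the frame of platform_mid between -0.008 and 0.008 m and z of fitting_1 in the frame of platform_mid between -0.005 and 0.035 m and y of fitting_2 in the frame of platform_mid between -0.072 and 0.068 m and x of fitting_2 in the frame of platform_mid between -0.008 and 0.008 m and z of fitting_2 in the frame of platform_mid between -0.005 and 0.035 m and y of fitting_3 in the frame of platform_mid between -0.072 and 0.068 m and x of fitting_3 in the frame of platform_mid between -0.008 and 0.008 m and z of fitting_3 in the frame of platform_mid between -0.005 and 0.035 m and value of joint jack_knob below 0.5 rad); the robot touches nothing.
It fails at once if the specimen pot is pushed more than 30 mm or tipped over (distance of specimen_pot from where it was at the start of the episode above 0.03 m or angle between specimen_pot's own z axis and vertical above 0.5 rad).
Of fitting_0, fitting_1, fitting_2, fitting_3 only 2 to 4 are there at a start; the rules pass over those that are not, and their reading is None.
At some moment in a run one of fitting_0, fitting_1, fitting_2, fitting_3 may be knocked a few centimetres aside while the robot is not near it.
Once in a run the grip may slacken for a moment while it holds something.
It also fails if it takes over 210 s, if anything falls off the work surface, if the arm or the gripper's body presses on something with over 40 N, if the wrist force passes 120 N, or if a joint passes its speed limit or range.

## Robot

A 6-joint arm with a two-finger parallel gripper is mounted at the origin on a cart in front of the work surface, level with it; the furniture and walls round the work are solid. World frame = base frame: x ahead of the robot, y to its left, z up, the work surface at z = 0. Lengths are in m, angles in rad, forces in N, time in s.
With the tool pointing down it reaches from about 0.375 to 0.975 m from the base axis. Payload 3.8 kg.
Tool frame: the origin (TCP) lies on the centre line of the jaws, within the pads' length; the fingertips stand 22 mm ahead of it and the grasp point (between the pads) lies 3 mm ahead of it (manip.nose_length is the distance from the TCP to the fingertips, in m); z points along the fingers, y is the line along which they close (so a half turn about z gives the same grasp; the last joint's range is limited). The gripper opens to 88 mm and grips with 3 to 60 N. Pads are 18 mm wide; open, the fingers measure 123 mm over their backs; the gripper's body (75 mm by 187 mm) begins 45 mm behind the grasp point.
Start: joints at [-1.244, 0.264, 1.604, -0, 1.274, -0.037], TCP at [0.24, -0.631, 0.261] pointing down, gripper open.
Joint ranges: [-2.63, 2.63], [-0.94, 2.18], [0.31, 2.57], [-1.31, 4.45], [0, 2.66], [-2.55, 2.55]. Speed limits (rad/s): [2.57, 2.57, 3.14, 3.14, 3.14, 3.14].

## Interface

Orientations are given as a unit quaternion [x, y, z, w].
In Python, from station import manip gives the robot as it stands. The module is installed in compiled form; this text tells all that it offers.
- The arm moves only by the tool drive_tool, never from a script. Its argument "rows" is a list of rows, each a list of 7 numbers: the opening, from 0 (shut) to 1 (fully open), then the shift along the tool's x, y, z in mm, then the turn, a rotation vector about the tool's x, y, z in degrees. A call has 1 to 5 rows; each row is the pose to reach, as a shift and turn from the pose commanded when the call began, along the tool's axes at that moment; what a row does not reach only later rows make up. A row lasts 1/12 s, in which the tool goes at most 41.7 mm and 7.16 degrees, less where a joint would pass 70% of its speed; a pose out of reach is approached as far as the arm can. A call with a gripper value outside its range is refused whole. The fingers move at their own pace and stop on an object; "force" is the grip in N (left out, the last holds). Time passes only in rows, so rows that repeat a pose let the fingers close. It gives the time, the measured TCP pose, the force, the opening and the grip force at its end, in the units of the state.
- manip.get_state(): the state, without advancing time (a new reading comes with each control period).
- manip.snapshot(name): name is "scene" or "top"; returns a dict with "frame" (400x640x3 uint8, red, green, blue), "intrinsics" (3x3 intrinsics, pixels), "cam_to_world" (4x4, takes a point from camera to world coordinates). Camera axes: x right, y down, z forward; pixel columns grow to the right and rows downward; lengths in m; the calibration is good to about 2 mm. A picture is of the moment at which its call begins. There is no depth.
- manip.hand_in(): hands the job in; it is judged then, once.
The state is a dict: "time_s": time; "joint_positions": joint angles; "dq": joint speeds; "tau": joint torques, N m; "tcp_pos": TCP position; "orientation": TCP orientation; "ft_force": force on the tool from outside, world axes, zero at the start; "torque": the same for the moment, N m; "width": finger opening in m; "grip_force": force on a finger pad.
Only numpy, scipy, OpenCV 4.12 (cv2) and the standard library are available. Lean on these libraries where they do the work, as an engineer would, in place of code of your own. Each camera call takes 0.05 s, during which the arm holds its last target. There are 200 camera calls.

## Working session

There is one attempt and no reset: what is moved stays moved. The work goes in short steps, Python scripts to look and compute and a tool call to move; the robot and the scene stay as the last step left them, time stands still between calls to the robot, and variables do not carry over. Pictures are saved under pics/ and viewed, at most 14 in all, crops included, and the job is handed in when it is done.

Besides the shell and the picture viewer there is one more tool, called after "Call:" as name(argument=value, ...), one argument or row to a line, values as JSON. drive_tool: Moves the arm, as the interface text tells. Its arguments: {"type":"object","properties":{"rows":{"type":"array"},"force":{"type":"number"}},"required":["rows"]}

```bash
mkdir -p pics
cat > h.py <<'E'
import numpy as np, cv2
from station import manip
from scipy.spatial.transform import Rotation as R
def snap(n,save=None):
    s=manip.snapshot(n); f=np.array(s["frame"])
    if save: cv2.imwrite(f"pics/{save}.png",f[:,:,::-1])
    return f,np.array(s["intrinsics"]),np.array(s["cam_to_world"])
def ray(K,T,u,v,z):
    d=T[:3,:3]@np.linalg.solve(K,[u,v,1.]); o=T[:3,3]
    return o+d*(z-o[2])/d[2]
def proj(K,T,p):
    c=np.linalg.inv(T)@np.append(p,1.); q=K@c[:3]; return q[:2]/q[2]
def rel(p,yaw=None):
    """shift (mm, tool axes) to TCP target p; and turn about tool z (deg) so tool y is at world angle yaw"""
    s=manip.get_state(); r=R.from_quat(s["orientation"])
    d=r.inv().apply(np.array(p)-s["tcp_pos"])*1000
    y=r.as_matrix()[:,1]; a=np.arctan2(y[1],y[0]); out=None
    if yaw is not None:
        t=(yaw-a+np.pi/2)%np.pi-np.pi/2; out=-np.degrees(t)
    return np.round(d,1),out,np.round(np.degrees(a),1)
E
python3 - <<'E'
from h import *
for n in("scene","top"):
    f,K,T=snap(n,n); print(K.round(1),T.round(3))
s=manip.get_state(); print(s["time_s"],s["tcp_pos"],R.from_quat(s["orientation"]).as_matrix().round(3),s["width"],manip.nose_length)
E
```

```text
[[466.4   0.  317.1]
 [  0.  466.4 198.7]
 [  0.    0.    1. ]] [[-0.459 -0.402  0.792 -0.268]
 [-0.888  0.184 -0.421  0.75 ]
 [ 0.023 -0.897 -0.441  0.513]
 [ 0.     0.     0.     1.   ]]
[[390.7   0.  321.4]
 [  0.  390.7 196.5]
 [  0.    0.    1. ]] [[-0.003 -0.983  0.183  0.313]
 [-1.     0.005  0.008  0.348]
 [-0.009 -0.183 -0.983  0.989]
 [ 0.     0.     0.     1.   ]]
0.1 [ 0.24000569 -0.63027117  0.2595575 ] [[ 0.935  0.356 -0.001]
 [ 0.356 -0.935  0.002]
 [ 0.    -0.002 -1.   ]] 0.08782818672858689 0.022
```

View pics/scene.png

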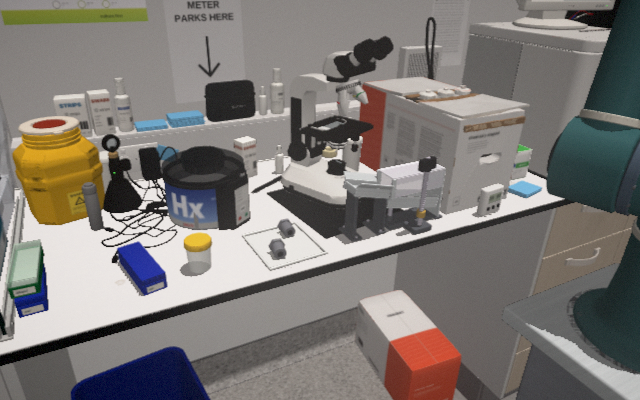

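View pics/top.png

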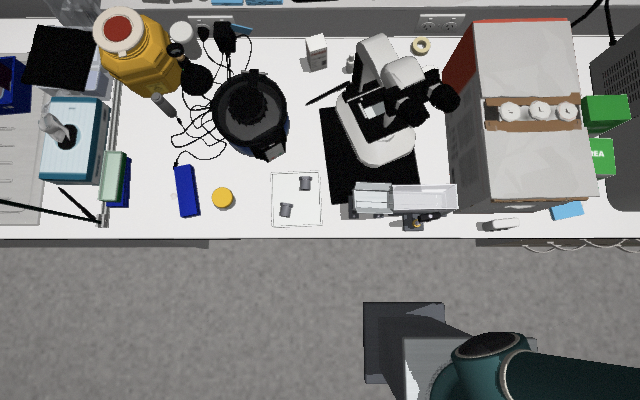

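The scene view shows the tray at about (285,243) with two fittings, the chute at (368,195), the knob at (427,165) and the pot at (198,252). In the top view the tray is at (296,199) with fittings at (286,210) and (305,183), and the chute and hood run from x=353 to 458. I'll zoom in.

Run:
```python
import cv2
t=cv2.imread("pics/top.png"); s=cv2.imread("pics/scene.png")
a=cv2.resize(t[160:240,260:460],None,fx=4,fy=4,interpolation=cv2.INTER_CUBIC) # 800x320
b=cv2.resize(s[145:275,235:455],(474,280),interpolation=cv2.INTER_CUBIC)
cv2.imwrite("pics/c1.png",a)
cv2.imwrite("pics/c2.png",cv2.resize(s[145:275,235:455],None,fx=3.6,fy=3.6,interpolation=cv2.INTER_CUBIC))
```

```text
(no output)
```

View pics/c1.png

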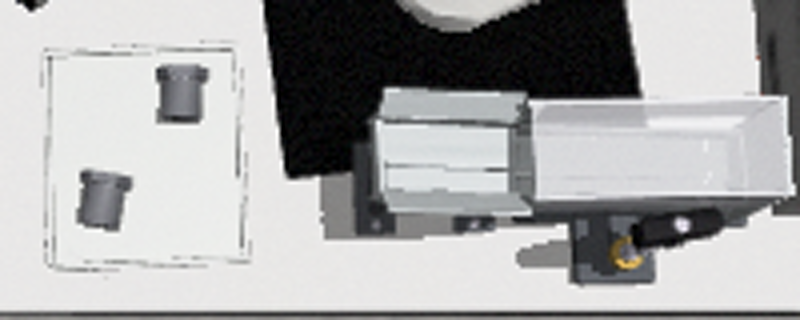

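View pics/c2.png

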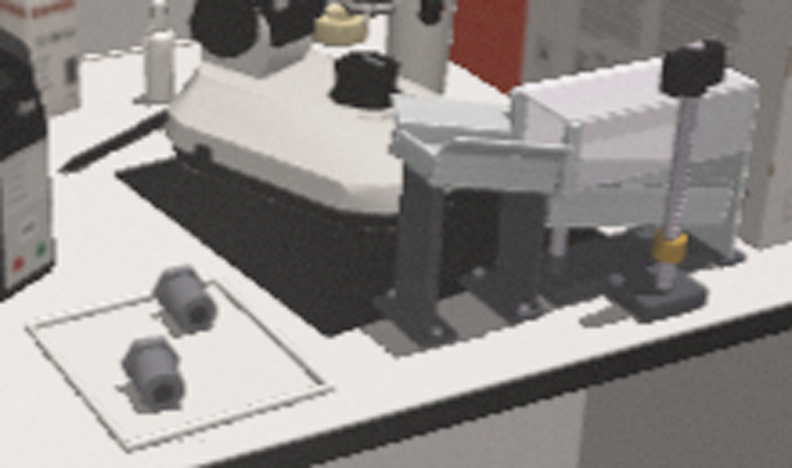

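The top crop shows two fittings at (182,93) and (105,200), both with heads up-image (+x, away from the robot). The chute spans (375-530, 90-215) and the hood (530-795, 97-197). The knob is centred at about (682,225), with its bar tilted slightly. The scene crop confirms two fittings and the knob on its spindle at (692,68).

```bash
cat >> h.py <<'E'
def fittings(f,K,T,z=0.0135):
    g=f.astype(int); m=((g.max(2)<170)&(g.max(2)-g.min(2)<30)&(g.min(2)>45)).astype(np.uint8)
    box=np.zeros_like(m); box[168:228,268:328]=1; m*=box   # tray region in "top"
    n,l,st,c=cv2.connectedComponentsWithStats(m); out=[]
    for i in range(1,n):
        if st[i,4]<60: continue
        ys,xs=np.nonzero(l==i)
        P=np.array([ray(K,T,x,y,z+0.006)[:2] for x,y in zip(xs,ys)])
        mid=P.mean(0); w,V=np.linalg.eigh(np.cov((P-mid).T)); out.append((st[i,4],mid.round(4),V[:,1].round(3),np.sqrt(w).round(4),cv2.minAreaRect(P.astype(np.float32)*1000)))
    return out
E
python3 - <<'E'
from h import *
f=cv2.imread("pics/top.png")[:,:,::-1]
_,K,T=snap("top")
c=lambda u,v:(260+(u+.5)/4-.5,160+(v+.5)/4-.5)
for o in fittings(f,K,T): print(o)
for nm,z,pts in [("hood",.129,[(530,100),(790,97),(795,193),(533,197)]),("knob",.171,[(632,232),(722,218),(683,225),(637,247),(720,230)]),("chute flare",.130,[(383,90),(527,93),(527,212),(380,205)]),("tray",.0055,[(45,50),(236,45),(246,262),(52,266)])]:
    print(nm,[ray(K,T,*c(*p),z)[:2].round(4).tolist() for p in pts])
# knob mask
g=f.astype(int); m=(g.max(2)<45).astype(np.uint8); b=np.zeros_like(m); b[205:226,414:446]=1; m*=b
ys,xs=np.nonzero(m); P=np.array([ray(K,T,x,y,.168)[:2] for x,y in zip(xs,ys)]).astype(np.float32)*1000
print(len(P),cv2.minAreaRect(P))
_,Ks,Ts=snap("scene")
q=lambda u,v:(235+(u+.5)/3.6-.5,145+(v+.5)/3.6-.5)
print("scene knob top", ray(Ks,Ts,*q(694,50),.171), "hood", [ray(Ks,Ts,*q(*p),.129)[:2].round(4).tolist() for p in [(516,91),(574,127),(757,83)]])
E
```

```text
(np.int32(171), array([0.5293, 0.3988]), array([-0.998,  0.063]), array([0.0087, 0.0113]), ((529.0252075195312, 398.39324951171875), (30.657991409301758, 36.43987274169922), 89.7055892944336))
(np.int32(165), array([0.4612, 0.448 ]), array([-0.99 ,  0.139]), array([0.0085, 0.0105]), ((460.6857604980469, 447.92022705078125), (31.680885314941406, 35.76042175292969), 80.16580963134766))
hood [[0.4998, 0.1966], [0.5008, 0.0508], [0.4462, 0.0517], [0.4447, 0.197]]
knob [[0.4194, 0.1531], [0.4266, 0.1054], [0.423, 0.1261], [0.4114, 0.1508], [0.4202, 0.1068]]
chute flare [[0.5058, 0.2792], [0.5036, 0.1984], [0.4361, 0.2008], [0.4404, 0.2821]]
tray [[0.5614, 0.4877], [0.5641, 0.3638], [0.4229, 0.3577], [0.4209, 0.4804]]
117 ((422.1776123046875, 128.7958221435547), (16.528703689575195, 48.030555725097656), 11.069926261901855)
scene knob top [0.41749746 0.13288049 0.171     ] hood [[0.4917, 0.2001], [0.4334, 0.1998], [0.4417, 0.0576]]
```

```bash
cat >> h.py <<'E'
def tri(K1,T1,p1,K2,T2,p2):
    P=[K@np.linalg.inv(T)[:3] for K,T in((K1,T1),(K2,T2))]
    X=cv2.triangulatePoints(P[0],P[1],np.float64(p1).reshape(2,1),np.float64(p2).reshape(2,1)); return (X[:3]/X[3]).ravel()
E
python3 - <<'E'
from h import *
_,K,T=snap("top"); _,Ks,Ts=snap("scene")
c=lambda u,v:(260+(u+.5)/4-.5,160+(v+.5)/4-.5)
print("box corner",tri(K,T,(491,197),Ks,Ts,(437,123)),tri(K,T,(594,196),Ks,Ts,(527,104)))
print("groove edge",[ray(K,T,*c(*p),.1)for p in [(385,165),(510,170)]])
q=lambda u,v:(235+(u+.5)/3.6-.5,145+(v+.5)/3.6-.5)
print("knob tri",tri(K,T,c(683,225),Ks,Ts,q(694,55)))
print(rel((.40,-.40,.40)),rel((.422,.129,.26),np.radians(10)))
f,_,_=snap("scene")
# centre of knob mask in scene
g=f.astype(int); m=(g.max(2)<45); m[:155]=0;m[180:]=0;m[:,:412]=0;m[:,442:]=0
ys,xs=np.nonzero(m); print(len(xs),xs.mean(),ys.mean())
print(proj(Ks,Ts,(.422,.129,.158)),proj(K,T,(.422,.129,.168)))
E
```

```text
box corner [0.47295612 0.04094801 0.22164123] [ 0.44900962 -0.17027798  0.24595933]
groove edge [array([0.46816828, 0.27645308, 0.1       ]), array([0.46489275, 0.20453131, 0.1       ])]
knob tri [0.42453888 0.12505749 0.16418064]
(array([ 231.5, -158.7, -139.6]), None, np.float64(-69.2)) (array([ 440.3, -645.2,    0.8]), np.float64(-79.15713117307347), np.float64(-69.2))
10 424.8 165.3
[426.68584915 163.40313319] [428.65204212 216.5266718 ]
```

Call:
drive_tool(
  rows=[
    [1, 115, -80, -100, 0, 0, 0],
    [1, 115, -80, -100, 0, 0, 0],
    [1, 115, -80, -100, 0, 0, 0],
    [1, 115, -80, -100, 0, 0, 0],
    [1, 115, -80, -100, 0, 0, 0],
  ],
)

```text
time_s: 0.77
tcp_pos: [0.3227, -0.513, 0.3671]
orientation: [0.983, 0.183, 0.002, 0.003]
ft_force: [1.0, -0.6, 1.5]
width: 0.088
grip_force: 0.0
```

Call:
drive_tool(
  rows=[
    [1, 116, -79, -40, 0, 0, 0],
    [1, 116, -79, -40, 0, 0, 0],
    [1, 116, -79, -40, 0, 0, 0],
    [1, 116, -79, -40, 0, 0, 0],
    [1, 116, -79, -40, 0, 0, 0],
  ],
)

```text
time_s: 1.18
tcp_pos: [0.4018, -0.3976, 0.4027]
orientation: [0.983, 0.183, 0.001, 0.001]
ft_force: [-0.2, -0.1, -0.5]
width: 0.0881
grip_force: 0.0
```

Call:
drive_tool(
  rows=[
    [1, 69, -162, 0, 0, 0, 0],
    [1, 69, -162, 0, 0, 0, 0],
    [1, 69, -162, 0, 0, 0, 0],
    [1, 69, -162, 0, 0, 0, 0],
    [1, 69, -162, 0, 0, 0, 0],
  ],
)

```text
time_s: 1.6
tcp_pos: [0.4056, -0.2207, 0.4003]
orientation: [0.983, 0.182, 0.0, -0.001]
ft_force: [0.6, -0.4, -0.1]
width: 0.0884
grip_force: 0.0
```

Call:
drive_tool(
  rows=[
    [0.5, 69, -162, 0, 0, 0, 0],
    [0.5, 69, -162, 0, 0, 0, 0],
    [0.5, 69, -162, 0, 0, 0, 0],
    [0.5, 69, -162, 0, 0, 0, 0],
    [0.5, 69, -162, 0, 0, 0, 0],
  ],
)

```text
time_s: 2.02
tcp_pos: [0.4131, -0.0449, 0.4004]
orientation: [0.983, 0.183, 0.0, -0.001]
ft_force: [-0.7, -0.3, 0.2]
width: 0.057
grip_force: 0.0
```

Call:
drive_tool(
  rows=[
    [0.5, 69, -162, 0, 0, 0, 0],
    [0.5, 69, -162, 0, 0, 0, 0],
    [0.5, 69, -162, 0, 0, 0, 0],
    [0.5, 69, -162, 0, 0, 0, 0],
    [0.5, 69, -162, 0, 0, 0, 0],
  ],
)

```text
time_s: 2.43
tcp_pos: [0.4205, 0.1311, 0.4]
orientation: [0.983, 0.183, -0.0, -0.001]
ft_force: [0.4, 0.1, 0.2]
width: 0.0439
grip_force: 0.0
```

Call:
drive_tool(
  rows=[
    [0.5, 0, 0, 0, 0, 0, -35],
    [0.5, 0, 0, 0, 0, 0, -35],
    [0.5, 0, 0, 0, 0, 0, -35],
    [0.5, 0, 0, 0, 0, 0, -35],
    [0.5, 0, 0, 0, 0, 0, -35],
  ],
)

```text
time_s: 2.85
tcp_pos: [0.4209, 0.126, 0.4001]
orientation: [0.882, 0.47, -0.001, 0.001]
ft_force: [0.6, 0.1, -0.1]
width: 0.0437
grip_force: 0.0
```

Call:
drive_tool(
  rows=[
    [0.5, 0, 0, 0, 0, 0, -35],
    [0.5, 0, 0, 0, 0, 0, -35],
    [0.5, 0, 0, 0, 0, 0, -35],
    [0.5, 0, 0, 0, 0, 0, -35],
    [0.5, 0, 0, 0, 0, 0, -35],
  ],
)

```text
time_s: 3.27
tcp_pos: [0.421, 0.1257, 0.4001]
orientation: [0.7, 0.714, -0.001, 0.0]
ft_force: [-0.1, 0.3, -0.3]
width: 0.044
grip_force: 0.0
```

Run:
```python
from h import *
s=manip.get_state(); print(s["time_s"],s["tcp_pos"],s["joint_positions"],s["width"])
print(rel((.423,.127,.25),np.radians(10)))
```

```text
3.2667 [0.42097027 0.12574223 0.40009251] [ 2.34754636e-01 -2.49660076e-01  1.87021545e+00 -1.65533702e-03
  1.52184018e+00  2.15550999e-01] 0.04402746846187447
(array([  1.5,   2.1, 150.1]), np.float64(-8.895055328294253), np.float64(1.1))
```

Call:
drive_tool(
  rows=[
    [0.5, 2, 1, 150, 0, 0, -9],
    [0.5, 2, 1, 150, 0, 0, -9],
    [0.5, 2, 1, 150, 0, 0, -9],
    [0.5, 2, 1, 150, 0, 0, -9],
    [0.5, 2, 1, 150, 0, 0, -9],
  ],
)

```text
time_s: 3.68
tcp_pos: [0.4174, 0.1269, 0.2436]
orientation: [0.644, 0.765, -0.006, -0.003]
ft_force: [0.0, -0.2, -0.1]
width: 0.0441
grip_force: 0.0
```

Call:
drive_tool(
  rows=[
    [0.5, 0, 0, 35, 0, 0, 0],
    [0.5, 0, 0, 70, 0, 0, 0],
    [0.5, 0, 0, 70, 0, 0, 0],
    [0.5, 0, 0, 70, 0, 0, 0],
  ],
)

```text
time_s: 4.02
tcp_pos: [0.4208, 0.1287, 0.1806]
orientation: [0.644, 0.765, -0.001, -0.001]
ft_force: [0.1, -0.1, 0.1]
width: 0.0439
grip_force: 0.0
```

Run:
```python
from h import *
s=manip.get_state(); print(s["time_s"],s["tcp_pos"],s["ft_force"],s["torque"]);print(rel((.423,.127,.18),np.radians(10)))
f,K,T=snap("scene"); cv2.imwrite("pics/k1.png",cv2.resize(f[100:220,370:490,::-1],None,fx=4.5,fy=4.5,interpolation=cv2.INTER_CUBIC))
```

```text
4.0167 [0.42080142 0.12870036 0.18062665] [ 0.13440034 -0.14611177  0.1084602 ] [-0.02316385 -0.12940511 -0.01254708]
(array([-2. ,  1.9,  0.6]), np.float64(-0.20079945064847168), np.float64(9.8))
```

View pics/k1.png

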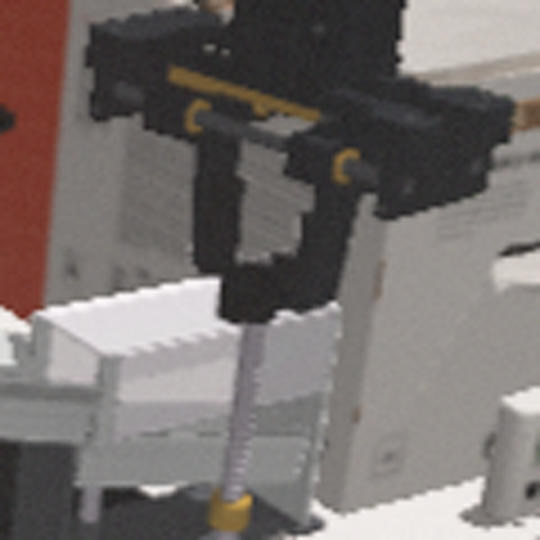

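The scene crop shows the knob bar at (275,285) between the open fingers. The gripper body clears the hood and the box. Closing now.

Call:
drive_tool(
  rows=[
    [0, 0, 0, 2, 0, 0, 0],
    [0, 0, 0, 2, 0, 0, 0],
    [0, 0, 0, 2, 0, 0, 0],
    [0, 0, 0, 2, 0, 0, 0],
    [0, 0, 0, 2, 0, 0, 0],
  ],
  force=30,
)

```text
time_s: 4.48
tcp_pos: [0.4227, 0.1302, 0.18]
orientation: [0.644, 0.765, 0.002, 0.002]
ft_force: [-0.0, 0.3, -3.8]
width: 0.0135
grip_force: 30.0
```

Call:
drive_tool(
  rows=[
    [0, 0, 0, 0, 0, 0, 0],
    [0, 0, 0, 0, 0, 0, 0],
    [0, 0, 0, 0, 0, 0, 0],
    [0, 0, 0, 0, 0, 0, 0],
  ],
)

```text
time_s: 4.82
tcp_pos: [0.4227, 0.1302, 0.18]
orientation: [0.644, 0.765, 0.002, 0.001]
ft_force: [5.3, 1.8, 3.0]
width: 0.0135
grip_force: 30.0
```

Run:
```python
from h import *
s=manip.get_state(); print(s["tcp_pos"],s["ft_force"],s["torque"],s["width"],s["grip_force"])
```

```text
[0.42268451 0.1302233  0.18000189] [5.31252225 1.79369522 2.96690763] [ 0.06566325 -0.82371989 -0.02874045] 0.01347977039529218 29.99716579914093
```

Call:
drive_tool(
  rows=[
    [0, 0, 2, 0, 0, 0, 7],
    [0, 0, 2, 0, 0, 0, 14],
    [0, 0, 2, 0, 0, 0, 21],
    [0, 0, 2, 0, 0, 0, 28],
    [0, 0, 2, 0, 0, 0, 35],
  ],
)

```text
time_s: 5.23
tcp_pos: [0.4246, 0.13, 0.18]
orientation: [0.845, 0.534, 0.002, 0.001]
ft_force: [5.8, -1.7, 2.7]
width: 0.0137
grip_force: 30.0
```

Run:
```python
from h import *
s=manip.get_state(); print(s["tcp_pos"],s["ft_force"],s["torque"],s["width"],s["grip_force"],rel((.422,.129,.18),0))
```

```text
[0.42464585 0.13004187 0.18002656] [ 5.83883638 -1.65712537  2.72491638] [-0.39573547 -0.931336    0.19521235] 0.013703863456852169 30.03994971513748 (array([-2.1, -1.9,  0. ]), np.float64(-25.43716859998446), np.float64(-25.4))
```

Call:
drive_tool(
  rows=[
    [0, 2, 1, 0, 0, 0, 7],
    [0, 2, 1, 0, 0, 0, 14],
    [0, 2, 1, 0, 0, 0, 21],
    [0, 2, 1, 0, 0, 0, 28],
    [0, 2, 1, 0, 0, 0, 35],
  ],
)

```text
time_s: 5.65
tcp_pos: [0.4262, 0.129, 0.18]
orientation: [0.967, 0.256, 0.001, 0.003]
ft_force: [6.2, -11.6, 5.4]
width: 0.0138
grip_force: 30.1
```

Call:
drive_tool(
  rows=[
    [0, 0, 0, 0, 0, 0, 7],
    [0, 0, 0, 0, 0, 0, 14],
    [0, 0, 0, 0, 0, 0, 21],
    [0, 0, 0, 0, 0, 0, 28],
    [0, 0, 0, 0, 0, 0, 35],
  ],
)

```text
time_s: 6.07
tcp_pos: [0.4266, 0.1272, 0.18]
orientation: [0.999, -0.046, 0.002, 0.005]
ft_force: [6.6, -19.1, 6.7]
width: 0.0137
grip_force: 30.1
```

Call:
drive_tool(
  rows=[
    [0, 0, 0, 0, 0, 0, 7],
    [0, 0, 0, 0, 0, 0, 14],
    [0, 0, 0, 0, 0, 0, 21],
    [0, 0, 0, 0, 0, 0, 28],
    [0, 0, 0, 0, 0, 0, 32],
  ],
)

```text
time_s: 6.48
tcp_pos: [0.4259, 0.1257, 0.1799]
orientation: [0.948, -0.32, 0.003, 0.006]
ft_force: [3.1, -26.4, 9.3]
width: 0.0136
grip_force: 30.1
```

Run:
```python
from h import *
s=manip.get_state(); print(s["tcp_pos"],s["ft_force"],s["torque"],s["width"],s["grip_force"],rel((.4232,.1272,.18),0),s["joint_positions"][5])
```

```text
[0.42590763 0.12565875 0.17992152] [  3.11937662 -26.44422098   9.34190605] [-3.76556229 -0.50326983  0.15725609] 0.013586032344500305 30.05979895591736 (array([-3.1,  0.4, -0.1]), np.float64(52.71825236736772), np.float64(-127.3)) 2.468745592975025
```

Call:
drive_tool(
  rows=[
    [0.5, 0, 0, 0, 0, 0, 0],
    [0.5, 0, 0, 0, 0, 0, 0],
    [0.5, 0, 0, 0, 0, 0, 0],
    [0.5, 0, 0, 0, 0, 0, 0],
    [0.5, 0, 0, 0, 0, 0, 0],
  ],
)

```text
time_s: 6.9
tcp_pos: [0.4241, 0.1318, 0.1783]
orientation: [0.948, -0.318, -0.001, 0.0]
ft_force: [-0.8, -0.3, 0.5]
width: 0.0434
grip_force: 0.0
```

Run:
```python
from h import *
s=manip.get_state(); print(s["tcp_pos"],s["ft_force"],s["width"],rel((.4232,.1272,.18),0))
```

```text
[0.42408073 0.13179792 0.17825945] [-0.78271265 -0.27349759  0.48519044] 0.04337762334198472 (array([ 2.1,  4.2, -1.7]), np.float64(52.87709820029072), np.float64(-127.1))
```

Call:
drive_tool(
  rows=[
    [0.8, 2, 4, -1, 0, 0, 0],
    [0.8, 2, 4, -1, 0, 0, 0],
    [0.8, 2, 4, -1, 0, 0, 0],
    [0.8, 2, 4, -1, 0, 0, 0],
    [0.8, 2, 4, -1, 0, 0, 0],
  ],
)

```text
time_s: 7.32
tcp_pos: [0.4239, 0.1272, 0.1797]
orientation: [0.948, -0.319, 0.0, -0.0]
ft_force: [0.1, -0.8, -0.9]
width: 0.0704
grip_force: 0.0
```

Call:
drive_tool(
  rows=[
    [0.8, 0, 0, 0, 0, 0, -7],
    [0.8, 0, 0, 0, 0, 0, -14],
    [0.8, 0, 0, 0, 0, 0, -21],
    [0.8, 0, 0, 0, 0, 0, -28],
    [0.8, 0, 0, 0, 0, 0, -35],
  ],
)

```text
time_s: 7.73
tcp_pos: [0.4239, 0.1272, 0.1797]
orientation: [1.0, -0.016, -0.0, -0.0]
ft_force: [-0.6, -0.4, -0.2]
width: 0.0706
grip_force: 0.0
```

Call:
drive_tool(
  rows=[
    [0.8, 0, 0, 0, 0, 0, -7],
    [0.8, 0, 0, 0, 0, 0, -14],
    [0.8, 0, 0, 0, 0, 0, -21],
    [0.8, 0, 0, 0, 0, 0, -28],
    [0.8, 0, 0, 0, 0, 0, -35],
  ],
)

```text
time_s: 8.15
tcp_pos: [0.4239, 0.1272, 0.1797]
orientation: [0.958, 0.286, -0.0, -0.0]
ft_force: [0.3, -0.7, -0.1]
width: 0.0704
grip_force: 0.0
```

Call:
drive_tool(
  rows=[
    [0.8, 0, 0, 0, 0, 0, -7],
    [0.8, 0, 0, 0, 0, 0, -14],
    [0.8, 0, 0, 0, 0, 0, -21],
    [0.8, 0, 0, 0, 0, 0, -28],
    [0.8, 0, 0, 0, 0, 0, -35],
  ],
)

```text
time_s: 8.57
tcp_pos: [0.4239, 0.1272, 0.1797]
orientation: [0.828, 0.561, 0.0, -0.0]
ft_force: [-0.8, 0.3, 0.2]
width: 0.0706
grip_force: 0.0
```

Call:
drive_tool(
  rows=[
    [0.8, 0, 0, 0, 0, 0, -7],
    [0.8, 0, 0, 0, 0, 0, -14],
    [0.8, 0, 0, 0, 0, 0, -21],
    [0.8, 0, 0, 0, 0, 0, -28],
    [0.8, 0, 0, 0, 0, 0, -35],
  ],
)

```text
time_s: 8.98
tcp_pos: [0.4239, 0.1272, 0.1797]
orientation: [0.621, 0.784, 0.0, -0.0]
ft_force: [-0.4, 0.5, -0.5]
width: 0.0702
grip_force: 0.0
```

Call:
drive_tool(
  rows=[
    [0.8, 0, 0, 0, 0, 0, -7],
    [0.8, 0, 0, 0, 0, 0, -14],
    [0.8, 0, 0, 0, 0, 0, -21],
    [0.8, 0, 0, 0, 0, 0, -28],
    [0.8, 0, 0, 0, 0, 0, -35],
  ],
)

```text
time_s: 9.4
tcp_pos: [0.4239, 0.1272, 0.1797]
orientation: [0.357, 0.934, 0.0, -0.0]
ft_force: [-0.5, 0.0, 0.4]
width: 0.0708
grip_force: 0.0
```

Call:
drive_tool(
  rows=[
    [0.8, 0, 0, 0, 0, 0, -5],
    [0.8, 0, 0, 0, 0, 0, -5],
    [0.8, 0, 0, 0, 0, 0, -5],
  ],
)

```text
time_s: 9.65
tcp_pos: [0.4239, 0.1272, 0.1797]
orientation: [0.32, 0.947, 0.0, 0.0]
ft_force: [-0.5, -0.5, 0.2]
width: 0.0701
grip_force: 0.0
```

Run:
```python
from h import *
s=manip.get_state(); print(s["tcp_pos"],s["ft_force"],s["joint_positions"][5],rel((.4232,.1272,.18),np.radians(52.7)))
```

```text
[0.42390485 0.12720553 0.17972374] [-0.46107618 -0.54524366  0.18421708] -0.6845643368377876 (array([ 0.6, -0.4, -0.3]), np.float64(-0.000690394964682884), np.float64(52.7))
```

Well centred. I'll close and turn another 175° (q6 from -0.68 to about 2.37).

Call:
drive_tool(
  rows=[
    [0, 0, 0, 0, 0, 0, 0],
    [0, 0, 0, 0, 0, 0, 0],
    [0, 0, 0, 0, 0, 0, 0],
    [0, 0, 0, 0, 0, 0, 0],
    [0, 0, 0, 0, 0, 0, 0],
  ],
)

```text
time_s: 10.07
tcp_pos: [0.4239, 0.1272, 0.1797]
orientation: [0.319, 0.948, 0.0, -0.0]
ft_force: [-0.2, 0.4, 0.4]
width: 0.0392
grip_force: 0.0
```

Call:
drive_tool(
  rows=[
    [0, 0, 0, 0, 0, 0, 0],
    [0, 0, 0, 0, 0, 0, 7],
    [0, 0, 0, 0, 0, 0, 14],
    [0, 0, 0, 0, 0, 0, 21],
    [0, 0, 0, 0, 0, 0, 28],
  ],
)

```text
time_s: 10.48
tcp_pos: [0.4234, 0.127, 0.1797]
orientation: [0.541, 0.841, -0.001, -0.0]
ft_force: [-1.2, -0.4, 0.6]
width: 0.0161
grip_force: 26.2
```

Call:
drive_tool(
  rows=[
    [0, 0, 0, 0, 0, 0, 7],
    [0, 0, 0, 0, 0, 0, 14],
    [0, 0, 0, 0, 0, 0, 21],
    [0, 0, 0, 0, 0, 0, 28],
    [0, 0, 0, 0, 0, 0, 35],
  ],
)

```text
time_s: 10.9
tcp_pos: [0.4234, 0.127, 0.1797]
orientation: [0.769, 0.64, -0.001, -0.0]
ft_force: [-0.9, -1.1, 1.6]
width: 0.0159
grip_force: 26.2
```

Call:
drive_tool(
  rows=[
    [0, 0, 0, 0, 0, 0, 7],
    [0, 0, 0, 0, 0, 0, 14],
    [0, 0, 0, 0, 0, 0, 21],
    [0, 0, 0, 0, 0, 0, 28],
    [0, 0, 0, 0, 0, 0, 35],
  ],
)

```text
time_s: 11.32
tcp_pos: [0.4235, 0.127, 0.1797]
orientation: [0.925, 0.379, -0.001, 0.0]
ft_force: [-1.6, -0.8, 0.4]
width: 0.0162
grip_force: 26.2
```

Call:
drive_tool(
  rows=[
    [0, 0, 0, 0, 0, 0, 7],
    [0, 0, 0, 0, 0, 0, 14],
    [0, 0, 0, 0, 0, 0, 21],
    [0, 0, 0, 0, 0, 0, 28],
    [0, 0, 0, 0, 0, 0, 35],
  ],
)

```text
time_s: 11.73
tcp_pos: [0.4235, 0.1269, 0.1797]
orientation: [0.997, 0.083, -0.001, 0.0]
ft_force: [-1.6, -0.3, 1.1]
width: 0.0159
grip_force: 26.2
```

Call:
drive_tool(
  rows=[
    [0, 0, 0, 0, 0, 0, 7],
    [0, 0, 0, 0, 0, 0, 14],
    [0, 0, 0, 0, 0, 0, 21],
    [0, 0, 0, 0, 0, 0, 28],
    [0, 0, 0, 0, 0, 0, 35],
  ],
)

```text
time_s: 12.15
tcp_pos: [0.4235, 0.1269, 0.1797]
orientation: [0.975, -0.221, -0.0, 0.0]
ft_force: [-0.7, -1.2, 0.9]
width: 0.0164
grip_force: 26.2
```

Run:
```python
from h import *
s=manip.get_state(); print(s["tcp_pos"],s["ft_force"],s["torque"],s["joint_positions"][5],rel((.4232,.1272,.18),0))
f,K,T=snap("scene"); cv2.imwrite("pics/k2.png",cv2.resize(f[130:250,330:470,::-1],None,fx=5,fy=5,interpolation=cv2.INTER_CUBIC))
```

```text
[0.42346662 0.12694264 0.17969546] [-0.69954346 -1.21050369  0.86868795] [-0.05630309  0.2032921   0.17754027] 2.2508932336922323 (array([-0.4, -0.1, -0.3]), np.float64(64.51580803342928), np.float64(-115.5))
```

View pics/k2.png

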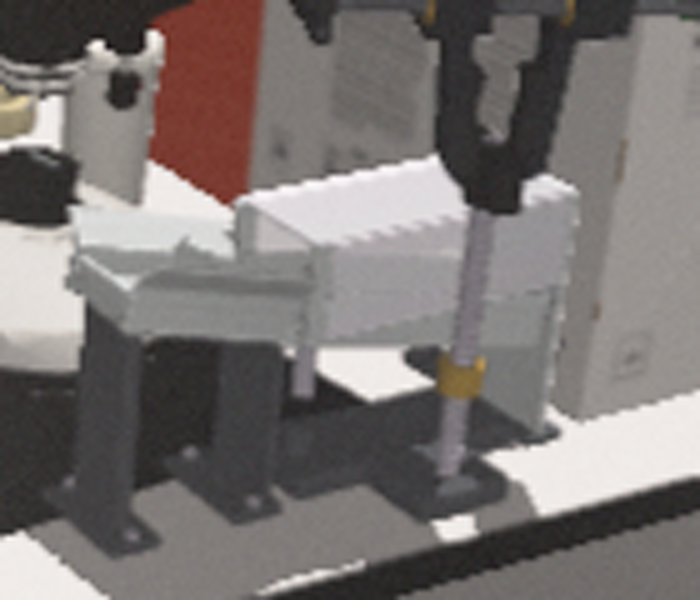

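The crop shows the platform risen (lower edge about y=345), nearly level with the chute. The fingers grip the knob at (490,185), a little skewed. I'll regrip.

Call:
drive_tool(
  rows=[
    [0, 0, 0, 0, 0, 0, 6],
    [0.8, 0, 0, 0, 0, 0, 6],
    [0.8, 0, 0, 0, 0, 0, 6],
    [0.8, 0, 0, 0, 0, 0, 6],
    [0.8, 0, 0, 0, 0, 0, 6],
  ],
)

```text
time_s: 12.62
tcp_pos: [0.424, 0.1273, 0.1798]
orientation: [0.964, -0.268, 0.0, -0.0]
ft_force: [-0.2, -0.0, -0.2]
width: 0.0394
grip_force: 0.0
```

Call:
drive_tool(
  rows=[
    [0.8, 0, 0, 0, 0, 0, 0],
    [0.8, 0, 0, 0, 0, 0, -7],
    [0.8, 0, 0, 0, 0, 0, -14],
    [0.8, 0, 0, 0, 0, 0, -21],
    [0.8, 0, 0, 0, 0, 0, -28],
  ],
)

```text
time_s: 13.03
tcp_pos: [0.4239, 0.1272, 0.1797]
orientation: [1.0, -0.024, 0.0, -0.0]
ft_force: [0.0, 0.4, -1.0]
width: 0.0698
grip_force: 0.0
```

Call:
drive_tool(
  rows=[
    [0.8, 0, 0, 0, 0, 0, -7],
    [0.8, 0, 0, 0, 0, 0, -14],
    [0.8, 0, 0, 0, 0, 0, -21],
    [0.8, 0, 0, 0, 0, 0, -28],
    [0.8, 0, 0, 0, 0, 0, -35],
  ],
)

```text
time_s: 13.45
tcp_pos: [0.4239, 0.1272, 0.1797]
orientation: [0.961, 0.278, 0.0, -0.0]
ft_force: [-0.7, -0.2, -1.0]
width: 0.0705
grip_force: 0.0
```

Call:
drive_tool(
  rows=[
    [0.8, 0, 0, 0, 0, 0, -7],
    [0.8, 0, 0, 0, 0, 0, -14],
    [0.8, 0, 0, 0, 0, 0, -21],
    [0.8, 0, 0, 0, 0, 0, -28],
    [0.8, 0, 0, 0, 0, 0, -35],
  ],
)

```text
time_s: 13.87
tcp_pos: [0.4239, 0.1272, 0.1797]
orientation: [0.833, 0.554, 0.0, -0.0]
ft_force: [0.5, 0.3, 0.3]
width: 0.0703
grip_force: 0.0
```

Call:
drive_tool(
  rows=[
    [0.8, 0, 0, 0, 0, 0, -7],
    [0.8, 0, 0, 0, 0, 0, -14],
    [0.8, 0, 0, 0, 0, 0, -21],
    [0.8, 0, 0, 0, 0, 0, -28],
    [0.8, 0, 0, 0, 0, 0, -35],
  ],
)

```text
time_s: 14.28
tcp_pos: [0.4239, 0.1272, 0.1797]
orientation: [0.628, 0.779, 0.0, 0.0]
ft_force: [-0.1, 0.3, 0.1]
width: 0.0706
grip_force: 0.0
```

Call:
drive_tool(
  rows=[
    [0.8, 0, 0, 0, 0, 0, -7],
    [0.8, 0, 0, 0, 0, 0, -14],
    [0.8, 0, 0, 0, 0, 0, -21],
    [0.8, 0, 0, 0, 0, 0, -28],
    [0.8, 0, 0, 0, 0, 0, -35],
  ],
)

```text
time_s: 14.7
tcp_pos: [0.4239, 0.1272, 0.1797]
orientation: [0.364, 0.931, 0.0, 0.0]
ft_force: [-0.3, -0.3, 0.1]
width: 0.0701
grip_force: 0.0
```

Call:
drive_tool(
  rows=[
    [0.8, 0, 0, 0, 0, 0, -7],
    [0.8, 0, 0, 0, 0, 0, -14],
    [0.8, 0, 0, 0, 0, 0, -20],
    [0.8, 0, 0, 0, 0, 0, -20],
    [0.3, 0, 0, 0, 0, 0, -20],
  ],
)

```text
time_s: 15.12
tcp_pos: [0.4239, 0.1272, 0.1797]
orientation: [0.202, 0.979, 0.0, 0.0]
ft_force: [0.2, 0.4, -0.7]
width: 0.0658
grip_force: 0.0
```

Call:
drive_tool(
  rows=[
    [0, 0, 0, 0, 0, 0, 0],
    [0, 0, 0, 0, 0, 0, 0],
    [0, 0, 0, 0, 0, 0, 0],
    [0, 0, 0, 0, 0, 0, 0],
    [0, 0, 0, 0, 0, 0, 0],
  ],
)

```text
time_s: 15.53
tcp_pos: [0.4239, 0.1272, 0.1797]
orientation: [0.201, 0.98, 0.0, -0.0]
ft_force: [0.0, -0.0, 0.9]
width: 0.0326
grip_force: 0.0
```

Call:
drive_tool(
  rows=[
    [0, 0, 0, 0, 0, 0, 0],
    [0, 0, 0, 0, 0, 0, 0],
    [0, 0, 0, 0, 0, 0, 0],
    [0, 0, 0, 0, 0, 0, 0],
    [0, 0, 0, 0, 0, 0, 0],
  ],
  force=50,
)

```text
time_s: 15.95
tcp_pos: [0.4238, 0.1269, 0.1797]
orientation: [0.201, 0.98, -0.0, -0.0]
ft_force: [-0.1, -2.2, 1.1]
width: 0.0136
grip_force: 50.0
```

Run:
```python
from h import *
s=manip.get_state(); print(s["tcp_pos"],s["ft_force"],s["torque"],s["joint_positions"][5],rel((.4232,.1272,.18),0))
```

```text
[0.42375633 0.12687256 0.17972289] [-0.07336794 -2.21385017  1.10370817] [-0.21501136  0.00567758 -0.1033185 ] -0.9313561680823946 (array([ 0.6,  0.1, -0.3]), np.float64(66.83836510170313), np.float64(66.8))
```

Call:
drive_tool(
  rows=[
    [0, 0, 0, 0, 0, 0, 5],
    [0, 0, 0, 0, 0, 0, 10],
    [0, 0, 0, 0, 0, 0, 15],
  ],
)

```text
time_s: 16.2
tcp_pos: [0.4237, 0.1268, 0.1797]
orientation: [0.329, 0.944, -0.0, -0.0]
ft_force: [-0.9, -2.0, 0.2]
width: 0.0134
grip_force: 50.0
```

```bash
cat > t.py <<'E'
from h import *
s=manip.get_state(); print(s["torque"],s["joint_positions"][5],s["width"],rel((.4232,.1272,.18),0)[2])
E
python3 t.py
```

```text
[-0.32925858  0.0073774   0.10870696] -0.6657267067612546 0.013377753556883058 51.6
```

Call:
drive_tool(
  rows=[
    [0, 0, 0, 0, 0, 0, 5],
    [0, 0, 0, 0, 0, 0, 10],
    [0, 0, 0, 0, 0, 0, 15],
  ],
)

```text
time_s: 16.45
tcp_pos: [0.424, 0.1265, 0.1798]
orientation: [0.447, 0.894, -0.001, 0.001]
ft_force: [-1.7, -2.4, 1.2]
width: 0.015
grip_force: 61.6
```

```bash
python3 t.py
```

```text
[-0.41586414 -0.12627123  1.65173888] -0.4066565039831619 0.015034605067643028 36.8
```

Call:
drive_tool(
  rows=[
    [0, 0, 0, 0, 0, 0, 5],
    [0, 0, 0, 0, 0, 0, 10],
    [0, 0, 0, 0, 0, 0, 15],
  ],
)

```text
time_s: 16.7
tcp_pos: [0.4242, 0.1264, 0.1799]
orientation: [0.559, 0.829, -0.001, 0.001]
ft_force: [-0.2, -3.1, 0.9]
width: 0.0183
grip_force: 89.3
```

```bash
python3 t.py
```

```text
[-0.51147124 -0.0772799   2.89670072] -0.14689681264129423 0.018300241256114794 22.0
```

The end stop was reached: torque jumped at a bar angle of about 42°. I'll back off, release and lift.

Call:
drive_tool(
  rows=[
    [0, 0, 0, 0, 0, 0, -7],
    [0, 0, 0, 0, 0, 0, -14],
    [0, 0, 0, 0, 0, 0, -18],
    [0.8, 0, 0, 0, 0, 0, -18],
    [0.8, 0, 0, 0, 0, 0, -18],
  ],
)

```text
time_s: 17.12
tcp_pos: [0.424, 0.1274, 0.1797]
orientation: [0.425, 0.905, 0.0, -0.0]
ft_force: [-0.0, -0.5, -0.1]
width: 0.0261
grip_force: 0.0
```

Call:
drive_tool(
  rows=[
    [0.8, 0, 0, 0, 0, 0, 0],
    [0.8, 0, 0, 0, 0, 0, 0],
    [0.8, 0, 0, 0, 0, 0, 0],
  ],
)

```text
time_s: 17.37
tcp_pos: [0.4239, 0.1273, 0.1797]
orientation: [0.424, 0.906, 0.0, -0.0]
ft_force: [0.7, -0.2, -1.2]
width: 0.0463
grip_force: 0.0
```

Call:
drive_tool(
  rows=[
    [0.8, 0, 0, -40, 0, 0, 0],
    [0.8, 0, 0, -80, 0, 0, 0],
    [0.8, 0, 0, -120, 0, 0, 0],
    [0.8, 0, 0, -140, 0, 0, 0],
    [0.8, 0, 0, -140, 0, 0, 0],
  ],
)

```text
time_s: 17.78
tcp_pos: [0.4268, 0.128, 0.3263]
orientation: [0.424, 0.906, 0.004, 0.004]
ft_force: [0.9, -0.2, 1.1]
width: 0.0705
grip_force: 0.0
```

Run:
```python
from h import *
s=manip.get_state(); print(s["tcp_pos"],s["joint_positions"])
f,K,T=snap("top","t2")
for o in fittings(f,K,T): print(o)
f,K,T=snap("scene"); cv2.imwrite("pics/k3.png",cv2.resize(f[145:275,235:455,::-1],None,fx=3.6,fy=3.6,interpolation=cv2.INTER_CUBIC))
```

```text
[0.42675879 0.12796721 0.32626192] [ 2.35232326e-01 -2.26303892e-01  1.98336345e+00  2.52514325e-04
  1.37333176e+00 -4.59592249e-01]
(np.int32(162), array([0.5288, 0.3992]), array([-0.998,  0.069]), array([0.0087, 0.0111]), ((529.0252075195312, 398.39324951171875), (30.657991409301758, 36.43987274169922), 89.7055892944336))
(np.int32(163), array([0.461, 0.448]), array([-0.993,  0.118]), array([0.0086, 0.0104]), ((460.6636657714844, 448.32293701171875), (31.826494216918945, 35.21280288696289), 78.30823516845703))
```

View pics/k3.png

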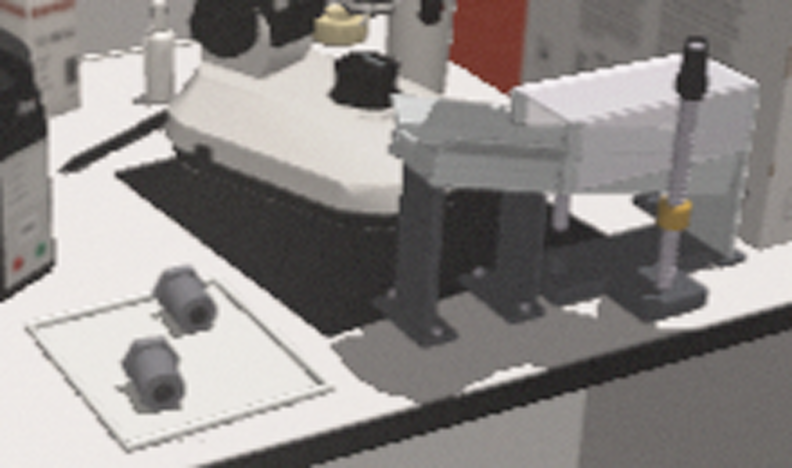

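The platform is now up against the chute and the knob bar sits at (692,68). Both fittings are undisturbed in the tray. On to the nearer fitting.

Run:
```python
from h import *
print(rel((.456,.449,.13),np.radians(79)))
```

```text
(array([226.9, 229.9, 190.8]), np.float64(-39.17913283816199), np.float64(39.8))
```

Call:
drive_tool(
  rows=[
    [0.6, 0, 0, 0, 0, 0, -7],
    [0.6, 0, 0, 0, 0, 0, -14],
    [0.6, 0, 0, 0, 0, 0, -21],
    [0.6, 0, 0, 0, 0, 0, -28],
    [0.6, 0, 0, 0, 0, 0, -35],
  ],
)

```text
time_s: 18.3
tcp_pos: [0.4226, 0.1269, 0.3167]
orientation: [0.129, 0.992, -0.001, -0.002]
ft_force: [-0.2, 0.2, 0.3]
width: 0.0528
grip_force: 0.0
```

Run:
```python
from h import *
print(rel((.456,.449,.22),np.radians(79)))
```

```text
(array([ 49.7, 320.2,  96.2]), np.float64(-3.8254798513719606), np.float64(75.2))
```

Call:
drive_tool(
  rows=[
    [0.6, 25, 160, 0, 0, 0, -4],
    [0.6, 25, 160, 0, 0, 0, -4],
    [0.6, 25, 160, 0, 0, 0, -4],
    [0.6, 25, 160, 0, 0, 0, -4],
    [0.6, 25, 160, 0, 0, 0, -4],
  ],
)

```text
time_s: 18.72
tcp_pos: [0.4406, 0.2928, 0.3163]
orientation: [0.095, 0.995, 0.0, -0.002]
ft_force: [0.8, 0.6, 0.8]
width: 0.0531
grip_force: 0.0
```

Call:
drive_tool(
  rows=[
    [0.6, 14, 162, 90, 0, 0, 0],
    [0.6, 14, 162, 90, 0, 0, 0],
    [0.6, 14, 162, 90, 0, 0, 0],
    [0.6, 14, 162, 90, 0, 0, 0],
    [0.6, 14, 162, 90, 0, 0, 0],
  ],
)

```text
time_s: 19.13
tcp_pos: [0.457, 0.4509, 0.2234]
orientation: [0.097, 0.995, -0.002, -0.003]
ft_force: [-0.2, -0.7, -0.1]
width: 0.053
grip_force: 0.0
```

Call:
drive_tool(
  rows=[
    [0.6, 0, 0, 0, 0, 0, 0],
    [0.6, 0, 0, 0, 0, 0, 0],
  ],
)

```text
time_s: 19.3
tcp_pos: [0.4577, 0.4486, 0.2261]
orientation: [0.097, 0.995, -0.003, -0.002]
ft_force: [-0.2, 0.1, -0.6]
width: 0.0525
grip_force: 0.0
```

Run:
```python
from h import *
print(rel((.456,.449,.0285),np.radians(79)))
f,K,T=snap("scene"); cv2.imwrite("pics/k4.png",f[150:290,180:420,::-1])
```

```text
(array([  1.1,   1.1, 197.6]), np.float64(-0.08458116003223418), np.float64(78.9))
```

Call:
drive_tool(
  rows=[
    [0.6, 1, 1, 150, 0, 0, 0],
    [0.6, 1, 1, 150, 0, 0, 0],
    [0.6, 1, 1, 150, 0, 0, 0],
    [0.6, 1, 1, 150, 0, 0, 0],
    [0.6, 1, 1, 150, 0, 0, 0],
  ],
)

```text
time_s: 19.77
tcp_pos: [0.4549, 0.4457, 0.0736]
orientation: [0.098, 0.995, -0.004, -0.004]
ft_force: [-1.3, -1.7, 0.1]
width: 0.0529
grip_force: 0.0
```

Call:
drive_tool(
  rows=[
    [0.6, 0, 0, 0, 0, 0, 0],
    [0.6, 0, 0, 0, 0, 0, 0],
  ],
)

```text
time_s: 19.93
tcp_pos: [0.46, 0.4512, 0.0825]
orientation: [0.098, 0.995, 0.001, 0.001]
ft_force: [-0.4, 0.4, -0.4]
width: 0.0526
grip_force: 0.0
```

Run:
```python
from h import *
print(rel((.456,.449,.0285),np.radians(79)))
```

```text
(array([ 3.6, -3.1, 54. ]), np.float64(-0.21590327968464068), np.float64(78.8))
```

Call:
drive_tool(
  rows=[
    [0.6, 3, -3, 20, 0, 0, 0],
    [0.6, 3, -3, 40, 0, 0, 0],
    [0.6, 3, -3, 50, 0, 0, 0],
    [0.6, 3, -3, 50, 0, 0, 0],
    [0.6, 3, -3, 50, 0, 0, 0],
  ],
)

```text
time_s: 20.35
tcp_pos: [0.4557, 0.4492, 0.0314]
orientation: [0.097, 0.995, 0.001, 0.001]
ft_force: [0.2, -0.2, 0.2]
width: 0.0524
grip_force: 0.0
```

Run:
```python
from h import *
print(rel((.456,.449,.0285),np.radians(79)))
f,K,T=snap("scene"); cv2.imwrite("pics/k5.png",cv2.resize(f[180:280,220:360,::-1],None,fx=5,fy=5,interpolation=cv2.INTER_CUBIC))
```

```text
(array([-0.3, -0.1,  2.9]), np.float64(-0.16433550688812307), np.float64(78.8))
```

View pics/k5.png

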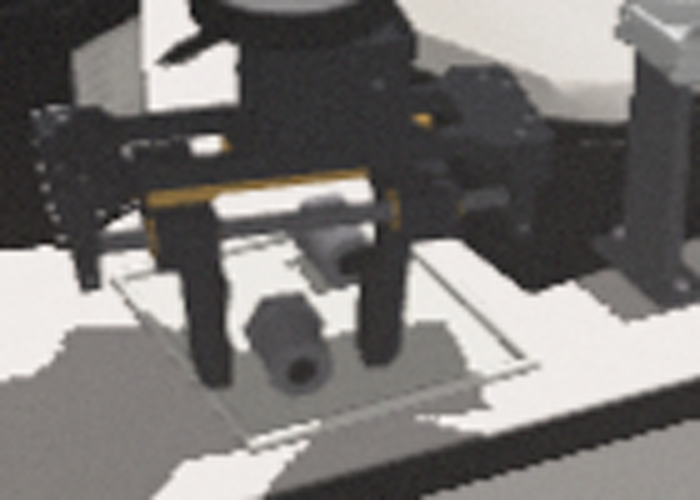

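The fitting at (290,340) sits between the fingers at (205,380) and (380,355). Gripping and lifting.

Call:
drive_tool(
  rows=[
    [0.6, 0, 0, 3, 0, 0, 0],
    [0, 0, 0, 3, 0, 0, 0],
    [0, 0, 0, 3, 0, 0, 0],
    [0, 0, 0, 3, 0, 0, 0],
    [0, 0, 0, 3, 0, 0, 0],
  ],
  force=25,
)

```text
time_s: 20.82
tcp_pos: [0.455, 0.4487, 0.027]
orientation: [0.097, 0.995, 0.0, 0.0]
ft_force: [-0.6, -0.3, 0.5]
width: 0.0285
grip_force: 0.0
```

Call:
drive_tool(
  rows=[
    [0, 0, 0, 0, 0, 0, 0],
    [0, 0, 0, 0, 0, 0, 0],
    [0, 0, 0, 0, 0, 0, 0],
  ],
)

```text
time_s: 21.07
tcp_pos: [0.4549, 0.4487, 0.0269]
orientation: [0.097, 0.995, 0.0, 0.0]
ft_force: [-0.2, 0.2, 0.5]
width: 0.0263
grip_force: 2.5
```

Call:
drive_tool(
  rows=[
    [0, 0, 0, -30, 0, 0, 0],
    [0, 0, 0, -65, 0, 0, 0],
    [0, 0, 0, -100, 0, 0, 0],
    [0, 0, 0, -135, 0, 0, 0],
    [0, 0, 0, -170, 0, 0, 0],
  ],
)

```text
time_s: 21.48
tcp_pos: [0.4545, 0.4482, 0.1979]
orientation: [0.097, 0.995, -0.0, -0.0]
ft_force: [0.5, 0.3, -0.5]
width: 0.0253
grip_force: 24.9
```

Call:
drive_tool(
  rows=[
    [0, 0, 0, 0, 0, 0, 7],
    [0, 0, 0, 0, 0, 0, 14],
    [0, 0, 0, 0, 0, 0, 21],
    [0, 0, 0, 0, 0, 0, 28],
    [0, 0, 0, 0, 0, 0, 35],
  ],
)

```text
time_s: 21.9
tcp_pos: [0.4547, 0.4484, 0.1965]
orientation: [0.395, 0.919, -0.0, -0.0]
ft_force: [0.8, -0.4, -0.2]
width: 0.025
grip_force: 24.9
```

Call:
drive_tool(
  rows=[
    [0, 0, 0, 0, 0, 0, 7],
    [0, 0, 0, 0, 0, 0, 14],
    [0, 0, 0, 0, 0, 0, 21],
    [0, 0, 0, 0, 0, 0, 28],
    [0, 0, 0, 0, 0, 0, 35],
  ],
)

```text
time_s: 22.32
tcp_pos: [0.4546, 0.4483, 0.1962]
orientation: [0.653, 0.758, -0.0, -0.0]
ft_force: [0.1, 0.6, -0.2]
width: 0.0253
grip_force: 24.9
```

Call:
drive_tool(
  rows=[
    [0, 0, 0, 0, 0, 0, 7],
    [0, 0, 0, 0, 0, 0, 14],
    [0, 0, 0, 0, 0, 0, 21],
    [0, 0, 0, 0, 0, 0, 28],
    [0, 0, 0, 0, 0, 0, 35],
  ],
)

```text
time_s: 22.73
tcp_pos: [0.4547, 0.4484, 0.1963]
orientation: [0.85, 0.526, -0.0, 0.0]
ft_force: [-0.0, 0.7, -1.1]
width: 0.0256
grip_force: 24.9
```

Call:
drive_tool(
  rows=[
    [0, 0, 0, 0, 0, 0, 7],
    [0, 0, 0, 0, 0, 0, 14],
    [0, 0, 0, 0, 0, 0, 21],
    [0, 0, 0, 0, 0, 0, 28],
    [0, 0, 0, 0, 0, 0, 35],
  ],
)

```text
time_s: 23.15
tcp_pos: [0.4546, 0.4484, 0.1963]
orientation: [0.969, 0.246, -0.0, 0.0]
ft_force: [0.3, -0.9, -0.5]
width: 0.0252
grip_force: 24.9
```

Call:
drive_tool(
  rows=[
    [0, 0, 0, 0, 0, 0, 7],
    [0, 0, 0, 0, 0, 0, 14],
    [0, 0, 0, 0, 0, 0, 21],
    [0, 0, 0, 0, 0, 0, 28],
    [0, 0, 0, 0, 0, 0, 28],
  ],
)

```text
time_s: 23.57
tcp_pos: [0.4546, 0.4484, 0.1963]
orientation: [1.0, 0.006, -0.0, 0.0]
ft_force: [0.7, 1.0, -0.4]
width: 0.0253
grip_force: 24.9
```

Run:
```python
from h import *
s=manip.get_state(); print(s["tcp_pos"],s["joint_positions"],s["width"],s["grip_force"])
print(rel((.4765,.2445,.20),np.radians(-89.5)))
f,K,T=snap("scene"); cv2.imwrite("pics/k6.png",cv2.resize(f[120:270,200:400,::-1],None,fx=4,fy=4,interpolation=cv2.INTER_CUBIC))
```

```text
[0.45463505 0.44836193 0.19626355] [ 7.39467371e-01  2.42326382e-01  1.75263875e+00 -4.78487982e-05
  1.14745272e+00  2.29856130e+00] 0.025259747881428353 24.91228759288788
(array([ 19.5, 204.1,  -3.6]), np.float64(0.17163505696429818), np.float64(-89.3))
```

View pics/k6.png

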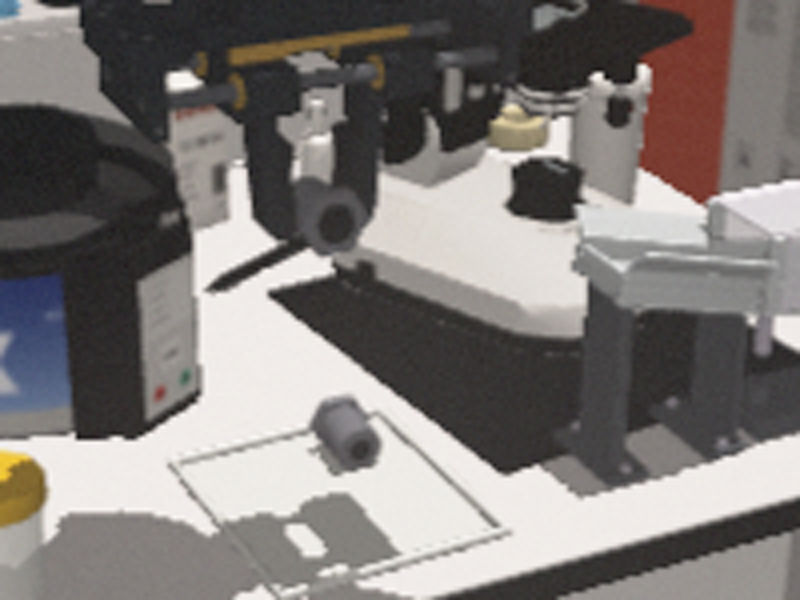

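The fitting is held with its hex face toward the robot, at (333,222) in the crop. The other fitting is still in the tray at (348,432). Carrying this one to the inlet.

Call:
drive_tool(
  rows=[
    [0, 11, 35, 0, 0, 0, 0],
    [0, 11, 70, 0, 0, 0, 0],
    [0, 11, 105, 0, 0, 0, 0],
    [0, 11, 105, 0, 0, 0, 0],
    [0, 11, 105, 0, 0, 0, 0],
  ],
)

```text
time_s: 24.03
tcp_pos: [0.4674, 0.3423, 0.1966]
orientation: [1.0, 0.008, -0.0, 0.0]
ft_force: [0.2, 1.0, -0.8]
width: 0.0253
grip_force: 24.9
```

Call:
drive_tool(
  rows=[
    [0, 11, 35, 0, 0, 0, 0],
    [0, 11, 70, 0, 0, 0, 0],
    [0, 11, 101, 0, 0, 0, 0],
    [0, 11, 101, 0, 0, 0, 0],
    [0, 11, 101, 0, 0, 0, 0],
  ],
)

```text
time_s: 24.45
tcp_pos: [0.4803, 0.243, 0.197]
orientation: [1.0, 0.007, 0.0, -0.001]
ft_force: [-0.1, 0.8, -1.5]
width: 0.0258
grip_force: 24.9
```

Call:
drive_tool(
  rows=[
    [0, 0, 0, 0, 0, 0, 0],
    [0, 0, 0, 0, 0, 0, 0],
  ],
)

```text
time_s: 24.62
tcp_pos: [0.4802, 0.2445, 0.197]
orientation: [1.0, 0.008, 0.0, -0.0]
ft_force: [0.6, -0.5, -1.0]
width: 0.0255
grip_force: 24.9
```

Run:
```python
from h import *
s=manip.get_state(); print(s["tcp_pos"],s["width"],s["grip_force"])
print(rel((.4775,.2425,.135),np.radians(-89.5)))
f,K,T=snap("scene"); cv2.imwrite("pics/k7.png",cv2.resize(f[120:230,310:430,::-1],None,fx=5,fy=5,interpolation=cv2.INTER_CUBIC))
c=s["tcp_pos"]
for dx in(-.0225,.0105): print(proj(K,T,(c[0]+dx,c[1],c[2]-.0132)))
```

```text
[0.48016394 0.24450961 0.19695196] 0.025466480762379996 24.911557137966156
(array([-2.7,  2. , 61.9]), np.float64(0.45240910087489855), np.float64(-89.0))
[371.24702114 154.11380836]
[362.40322383 148.88598456]
```

View pics/k7.png

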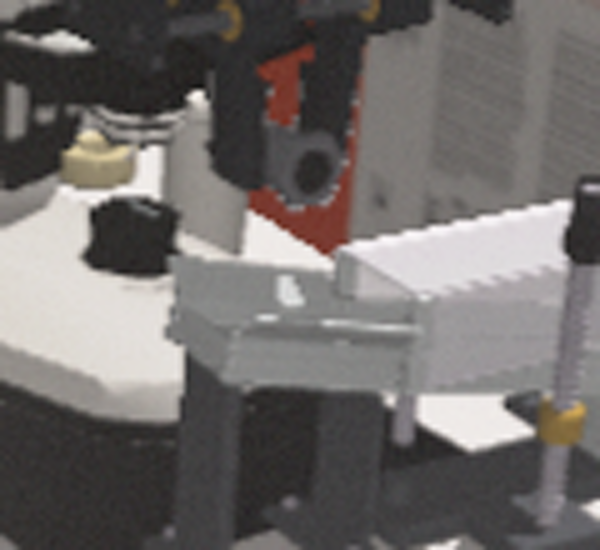

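The head is at (312,172), which is frame (372,154) and matches the prediction of (371,154). Lowering into the chute.

Call:
drive_tool(
  rows=[
    [0, -3, 2, 20, 0, 0, 0],
    [0, -3, 2, 35, 0, 0, 0],
    [0, -3, 2, 45, 0, 0, 0],
    [0, -3, 2, 45, 0, 0, 0],
    [0, -3, 2, 45, 0, 0, 0],
  ],
)

```text
time_s: 25.08
tcp_pos: [0.4765, 0.2414, 0.1511]
orientation: [1.0, 0.008, -0.001, 0.0]
ft_force: [0.6, -0.2, 0.4]
width: 0.0252
grip_force: 24.9
```

Run:
```python
from h import *
s=manip.get_state(); print(s["tcp_pos"],s["ft_force"])
print(rel((.4775,.2425,.135),np.radians(-89.5)))
```

```text
[0.47650407 0.24142884 0.15111654] [ 0.58883304 -0.19218878  0.42693358]
(array([ 1. , -1.1, 16.1]), np.float64(0.4067438175704449), np.float64(-89.1))
```

Call:
drive_tool(
  rows=[
    [0, 0, 0, 5, 0, 0, 0],
    [0, 0, 0, 10, 0, 0, 0],
    [0, 0, 0, 15, 0, 0, 0],
    [0, 0, 0, 16, 0, 0, 0],
    [0, 0, 0, 16, 0, 0, 0],
  ],
)

```text
time_s: 25.5
tcp_pos: [0.4767, 0.2407, 0.1352]
orientation: [1.0, 0.007, -0.0, 0.0]
ft_force: [0.9, 0.5, 0.7]
width: 0.0249
grip_force: 24.9
```

Run:
```python
from h import *
s=manip.get_state(); print(s["tcp_pos"],s["ft_force"])
print(rel((.4775,.2425,.135),np.radians(-89.5)))
```

```text
[0.47665125 0.24069528 0.13523905] [0.8830732  0.54964359 0.67979186]
(array([ 0.9, -1.8,  0.2]), np.float64(0.3345666177999547), np.float64(-89.2))
```

Call:
drive_tool(
  rows=[
    [0.42, 0, 0, 0, 0, 0, 0],
    [0.42, 0, 0, 0, 0, 0, 0],
    [0.42, 0, 0, 0, 0, 0, 0],
    [0.42, 0, 0, 0, 0, 0, 0],
  ],
)

```text
time_s: 25.83
tcp_pos: [0.4772, 0.241, 0.1361]
orientation: [1.0, 0.007, 0.0, -0.0]
ft_force: [-0.1, 0.6, 0.5]
width: 0.037
grip_force: 0.1
```

Call:
drive_tool(
  rows=[
    [0.42, 0, 0, -15, 0, 0, 0],
    [0.42, 0, 0, -35, 0, 0, 0],
    [0.42, 0, 0, -70, 0, 0, 0],
    [0.42, 0, 0, -105, 0, 0, 0],
    [0.42, 0, 0, -140, 0, 0, 0],
  ],
)

```text
time_s: 26.25
tcp_pos: [0.4765, 0.2407, 0.277]
orientation: [1.0, 0.007, -0.0, 0.0]
ft_force: [1.7, 0.4, -0.3]
width: 0.0371
grip_force: 0.0
```

Call:
drive_tool(
  rows=[
    [0.42, 0, -35, 0, 0, 0, 0],
    [0.42, 0, -70, 0, 0, 0, 0],
    [0.42, 0, -105, 0, 0, 0, 0],
    [0.42, 0, -140, 0, 0, 0, 0],
    [0.42, 0, -140, 0, 0, 0, 0],
  ],
)

```text
time_s: 26.67
tcp_pos: [0.4744, 0.3861, 0.2759]
orientation: [1.0, 0.009, 0.0, -0.002]
ft_force: [0.1, 0.9, -0.6]
width: 0.0371
grip_force: 0.0
```

Run:
```python
from h import *
s=manip.get_state(); print(s["tcp_pos"],s["width"],s["grip_force"],s["joint_positions"][5])
f,K,T=snap("scene"); g,K2,T2=snap("top")
a=cv2.resize(f[140:270,235:455,::-1],None,fx=3,fy=3,interpolation=cv2.INTER_CUBIC)
b=cv2.resize(g[170:230,255:465,::-1],(660,189),interpolation=cv2.INTER_CUBIC)
cv2.imwrite("pics/k8.png",np.vstack([a,b]))
for o in fittings(g,K2,T2): print(o)
```

```text
[0.47442478 0.38611029 0.27592538] 0.03705499591991604 0.0 2.192845786106639
(np.int32(745), array([0.4765, 0.457 ]), array([-0.855, -0.519]), array([0.0196, 0.0387]), ((481.6836242675781, 455.53021240234375), (158.67251586914062, 86.07815551757812), 15.55793285369873))
(np.int32(81), array([0.5432, 0.3824]), array([-0.462,  0.887]), array([0.0043, 0.0231]), ((544.1634521484375, 381.8895263671875), (16.94689178466797, 79.04061126708984), 27.90380859375))
(np.int32(286), array([0.4954, 0.3758]), array([-0.896, -0.444]), array([0.0101, 0.0226]), ((486.296630859375, 362.3868103027344), (102.69938659667969, 48.37835693359375), 30.885398864746094))
```

View pics/k8.png

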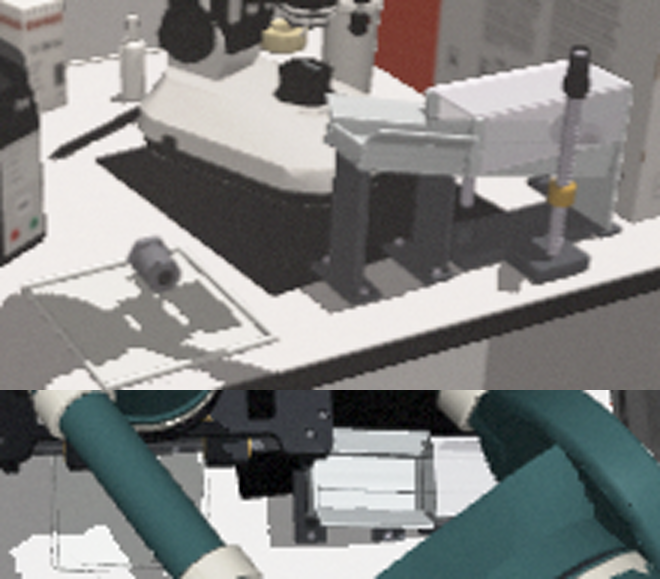

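The scene half shows the chute empty, the first fitting faintly visible on the platform at (575,130), and the second fitting unmoved at (155,262). I'll check clearance to the black tub near it.

Run:
```python
from h import *
_,K,T=snap("top"); _,Ks,Ts=snap("scene")
for p in [(170,222),(195,228),(225,226),(248,220)]: print("base",ray(Ks,Ts,*p,0)[:2].round(3))
for p in [(262,157),(275,160),(285,150),(240,157)]: print("rim",ray(K,T,*p,.12)[:2].round(3),ray(K,T,*p,.06)[:2].round(3))
print(tri(K,T,(288,120),Ks,Ts,(249,172)))
print(rel((.524,.3987,.22),np.radians(88)))
```

```text
base [0.686 0.613]
base [0.636 0.57 ]
base [0.617 0.508]
base [0.622 0.453]
rim [0.569 0.493] [0.586 0.503]
rim [0.561 0.463] [0.578 0.47 ]
rim [0.585 0.44 ] [0.604 0.446]
rim [0.569 0.544] [0.587 0.557]
[0.66559581 0.432928   0.09791249]
(array([ 49.5, -17.9,  55.4]), np.float64(2.845807755858475), np.float64(-89.2))
```

Call:
drive_tool(
  rows=[
    [0.6, 0, 0, 0, 0, 0, -7],
    [0.6, 0, 0, 0, 0, 0, -14],
    [0.6, 0, 0, 0, 0, 0, -21],
    [0.6, 0, 0, 0, 0, 0, -28],
    [0.6, 0, 0, 0, 0, 0, -35],
  ],
)

```text
time_s: 27.28
tcp_pos: [0.4752, 0.3791, 0.2759]
orientation: [0.951, 0.31, 0.0, 0.0]
ft_force: [-0.5, 0.3, 0.3]
width: 0.0529
grip_force: 0.0
```

Call:
drive_tool(
  rows=[
    [0.6, 0, 0, 0, 0, 0, -7],
    [0.6, 0, 0, 0, 0, 0, -14],
    [0.6, 0, 0, 0, 0, 0, -21],
    [0.6, 0, 0, 0, 0, 0, -28],
    [0.6, 0, 0, 0, 0, 0, -35],
  ],
)

```text
time_s: 27.7
tcp_pos: [0.4752, 0.3791, 0.2759]
orientation: [0.814, 0.581, -0.0, 0.0]
ft_force: [0.6, -0.6, -0.4]
width: 0.0533
grip_force: 0.0
```

Call:
drive_tool(
  rows=[
    [0.6, 0, 0, 0, 0, 0, -7],
    [0.6, 0, 0, 0, 0, 0, -14],
    [0.6, 0, 0, 0, 0, 0, -21],
    [0.6, 0, 0, 0, 0, 0, -28],
    [0.6, 0, 0, 0, 0, 0, -35],
  ],
)

```text
time_s: 28.12
tcp_pos: [0.4752, 0.3791, 0.2759]
orientation: [0.601, 0.799, -0.0, 0.0]
ft_force: [-0.2, 0.4, -0.6]
width: 0.0526
grip_force: 0.0
```

Call:
drive_tool(
  rows=[
    [0.6, 0, 0, 0, 0, 0, -7],
    [0.6, 0, 0, 0, 0, 0, -14],
    [0.6, 0, 0, 0, 0, 0, -21],
    [0.6, 0, 0, 0, 0, 0, -28],
    [0.6, 0, 0, 0, 0, 0, -35],
  ],
)

```text
time_s: 28.53
tcp_pos: [0.4752, 0.3791, 0.2759]
orientation: [0.333, 0.943, -0.0, 0.0]
ft_force: [0.7, 0.3, 0.6]
width: 0.0525
grip_force: 0.0
```

Call:
drive_tool(
  rows=[
    [0.6, 0, 0, 0, 0, 0, -7],
    [0.6, 0, 0, 0, 0, 0, -14],
    [0.6, 0, 0, 0, 0, 0, -21],
    [0.6, 0, 0, 0, 0, 0, -28],
    [0.6, 0, 0, 0, 0, 0, -35],
  ],
)

```text
time_s: 28.95
tcp_pos: [0.4752, 0.3791, 0.2759]
orientation: [0.034, 0.999, -0.0, 0.0]
ft_force: [0.1, 0.1, 0.6]
width: 0.0533
grip_force: 0.0
```

Run:
```python
from h import *
print(rel((.524,.3987,.15),np.radians(88)))
```

```text
(array([-47.4,  23. , 125.9]), np.float64(-1.9245314391029371), np.float64(86.1))
```

Call:
drive_tool(
  rows=[
    [0.6, -23, 12, 30, 0, 0, -2],
    [0.6, -45, 23, 60, 0, 0, -2],
    [0.6, -45, 23, 90, 0, 0, -2],
    [0.6, -45, 23, 110, 0, 0, -2],
    [0.6, -45, 23, 110, 0, 0, -2],
  ],
)

```text
time_s: 29.37
tcp_pos: [0.519, 0.3966, 0.1596]
orientation: [0.02, 1.0, -0.003, -0.004]
ft_force: [-0.7, -0.0, 0.0]
width: 0.0528
grip_force: 0.0
```

Call:
drive_tool(
  rows=[
    [0.6, 0, 0, 0, 0, 0, 0],
    [0.6, 0, 0, 0, 0, 0, 0],
    [0.6, 0, 0, 0, 0, 0, 0],
  ],
)

```text
time_s: 29.62
tcp_pos: [0.5227, 0.4009, 0.1686]
orientation: [0.019, 1.0, 0.001, 0.002]
ft_force: [-0.3, -0.8, 0.3]
width: 0.0531
grip_force: 0.0
```

Run:
```python
from h import *
print(rel((.522,.3987,.027),np.radians(88)))
f,K,T=snap("scene"); cv2.imwrite("pics/k9.png",cv2.resize(f[130:270,150:350,::-1],None,fx=4,fy=4,interpolation=cv2.INTER_CUBIC))
```

```text
(array([  1.1,  -2.6, 141.6]), np.float64(-0.18737866202804446), np.float64(87.8))
```

View pics/k9.png

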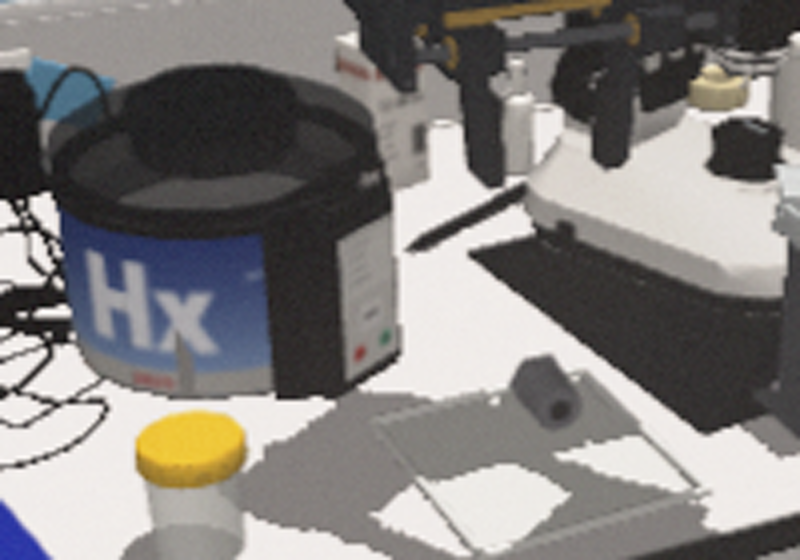

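The second fitting is at (545,390) in the crop, in place, and the gripper clears the tub. Descending.

Call:
drive_tool(
  rows=[
    [0.6, 1, -2, 30, 0, 0, 0],
    [0.6, 1, -2, 60, 0, 0, 0],
    [0.6, 1, -2, 90, 0, 0, 0],
    [0.6, 1, -2, 100, 0, 0, 0],
    [0.6, 1, -2, 100, 0, 0, 0],
  ],
)

```text
time_s: 30.08
tcp_pos: [0.5186, 0.3974, 0.0635]
orientation: [0.019, 1.0, -0.001, -0.002]
ft_force: [0.1, -0.1, 0.3]
width: 0.053
grip_force: 0.0
```

Call:
drive_tool(
  rows=[
    [0.6, 0, 0, 0, 0, 0, 0],
    [0.6, 0, 0, 0, 0, 0, 0],
  ],
)

```text
time_s: 30.25
tcp_pos: [0.5219, 0.3998, 0.0684]
orientation: [0.019, 1.0, 0.001, 0.002]
ft_force: [0.7, -1.3, 0.4]
width: 0.053
grip_force: 0.0
```

Run:
```python
from h import *
print(rel((.522,.3987,.027),np.radians(88)),manip.get_state()["ft_force"])
```

```text
(array([ 0. , -1.2, 41.4]), np.float64(-0.14656560503085728), np.float64(87.9)) [ 0.65239512 -1.3418742   0.3678921 ]
```

Call:
drive_tool(
  rows=[
    [0.6, 0, -1, 20, 0, 0, 0],
    [0.6, 0, -1, 35, 0, 0, 0],
    [0.6, 0, -1, 41, 0, 0, 0],
    [0.6, 0, -1, 41, 0, 0, 0],
    [0.6, 0, -1, 41, 0, 0, 0],
  ],
)

```text
time_s: 30.67
tcp_pos: [0.5213, 0.3983, 0.0277]
orientation: [0.019, 1.0, 0.0, 0.001]
ft_force: [-2.3, -2.2, 10.1]
width: 0.0528
grip_force: 5.7
```

Call:
drive_tool(
  rows=[
    [0, 0, 0, 0, 0, 0, 0],
    [0, 0, 0, 0, 0, 0, 0],
    [0, 0, 0, 0, 0, 0, 0],
    [0, 0, 0, 0, 0, 0, 0],
    [0, 0, 0, 0, 0, 0, 0],
  ],
)

```text
time_s: 31.08
tcp_pos: [0.5205, 0.3979, 0.0249]
orientation: [0.019, 1.0, 0.0, 0.0]
ft_force: [-0.0, 0.0, 1.4]
width: 0.0256
grip_force: 25.0
```

Call:
drive_tool(
  rows=[
    [0, 0, 0, 0, 0, 0, 0],
    [0, 0, 0, 0, 0, 0, 0],
    [0, 0, 0, 0, 0, 0, 0],
  ],
)

```text
time_s: 31.33
tcp_pos: [0.5205, 0.3979, 0.0249]
orientation: [0.019, 1.0, 0.0, 0.0]
ft_force: [-0.3, -0.0, 2.5]
width: 0.0252
grip_force: 25.0
```

Call:
drive_tool(
  rows=[
    [0, 0, 0, -30, 0, 0, 0],
    [0, 0, 0, -65, 0, 0, 0],
    [0, 0, 0, -100, 0, 0, 0],
    [0, 0, 0, -135, 0, 0, 0],
    [0, 0, 0, -170, 0, 0, 0],
  ],
)

```text
time_s: 31.75
tcp_pos: [0.5197, 0.3973, 0.1955]
orientation: [0.019, 1.0, -0.0, -0.001]
ft_force: [0.7, 0.9, 0.0]
width: 0.025
grip_force: 25.0
```

Call:
drive_tool(
  rows=[
    [0, 15, 0, 0, 0, 0, 0],
    [0, 30, 0, 0, 0, 0, 0],
    [0, 45, 0, 0, 0, 0, 0],
    [0, 45, 0, 0, 0, 0, 0],
    [0, 45, 0, 0, 0, 0, 0],
  ],
)

```text
time_s: 32.17
tcp_pos: [0.4742, 0.399, 0.1937]
orientation: [0.018, 1.0, -0.001, -0.001]
ft_force: [-0.3, 0.1, 0.1]
width: 0.0255
grip_force: 25.0
```

Call:
drive_tool(
  rows=[
    [0, 0, 0, 0, 0, 0, 7],
    [0, 0, 0, 0, 0, 0, 14],
    [0, 0, 0, 0, 0, 0, 21],
    [0, 0, 0, 0, 0, 0, 28],
    [0, 0, 0, 0, 0, 0, 35],
  ],
)

```text
time_s: 32.58
tcp_pos: [0.4758, 0.399, 0.1937]
orientation: [0.322, 0.947, -0.001, -0.0]
ft_force: [-0.4, -0.1, 0.1]
width: 0.0252
grip_force: 25.0
```

Call:
drive_tool(
  rows=[
    [0, 0, 0, 0, 0, 0, 7],
    [0, 0, 0, 0, 0, 0, 14],
    [0, 0, 0, 0, 0, 0, 21],
    [0, 0, 0, 0, 0, 0, 28],
    [0, 0, 0, 0, 0, 0, 35],
  ],
)

```text
time_s: 33.0
tcp_pos: [0.4758, 0.399, 0.1936]
orientation: [0.591, 0.806, -0.001, -0.0]
ft_force: [0.5, 0.6, -1.0]
width: 0.0255
grip_force: 25.0
```

Call:
drive_tool(
  rows=[
    [0, 0, 0, 0, 0, 0, 7],
    [0, 0, 0, 0, 0, 0, 14],
    [0, 0, 0, 0, 0, 0, 21],
    [0, 0, 0, 0, 0, 0, 28],
    [0, 0, 0, 0, 0, 0, 35],
  ],
)

```text
time_s: 33.42
tcp_pos: [0.4758, 0.399, 0.1937]
orientation: [0.807, 0.591, -0.001, 0.0]
ft_force: [-1.2, 0.4, -0.0]
width: 0.0251
grip_force: 25.0
```

Call:
drive_tool(
  rows=[
    [0, 0, 0, 0, 0, 0, 7],
    [0, 0, 0, 0, 0, 0, 14],
    [0, 0, 0, 0, 0, 0, 21],
    [0, 0, 0, 0, 0, 0, 28],
    [0, 0, 0, 0, 0, 0, 35],
  ],
)

```text
time_s: 33.83
tcp_pos: [0.4758, 0.399, 0.1937]
orientation: [0.947, 0.321, -0.0, 0.0]
ft_force: [-1.1, -0.4, -0.7]
width: 0.0254
grip_force: 25.0
```

Call:
drive_tool(
  rows=[
    [0, 0, 0, 0, 0, 0, 7],
    [0, 0, 0, 0, 0, 0, 14],
    [0, 0, 0, 0, 0, 0, 21],
    [0, 0, 0, 0, 0, 0, 28],
    [0, 0, 0, 0, 0, 0, 35],
  ],
)

```text
time_s: 34.25
tcp_pos: [0.4758, 0.399, 0.1937]
orientation: [1.0, 0.022, -0.0, 0.0]
ft_force: [-0.7, 0.4, -0.5]
width: 0.0251
grip_force: 25.0
```

Run:
```python
from h import *
s=manip.get_state(); print(s["tcp_pos"],s["joint_positions"][5],s["width"],s["grip_force"])
print(rel((.4787,.2425,.197),np.radians(-89.5)))
f,K,T=snap("scene"); cv2.imwrite("pics/k10.png",cv2.resize(f[120:240,230:390,::-1],None,fx=5,fy=5,interpolation=cv2.INTER_CUBIC))
c=np.array(s["tcp_pos"]); print(proj(K,T,c+[-.0242,0,-.0135]))
```

```text
[0.47578829 0.39901601 0.19366364] 2.18547572575244 0.02512420568941444 24.961794912815094
(array([ -3.9, 156.5,  -3.2]), np.float64(1.986266003879116), np.float64(-87.5))
[302.96467627 168.97400925]
```

View pics/k10.png

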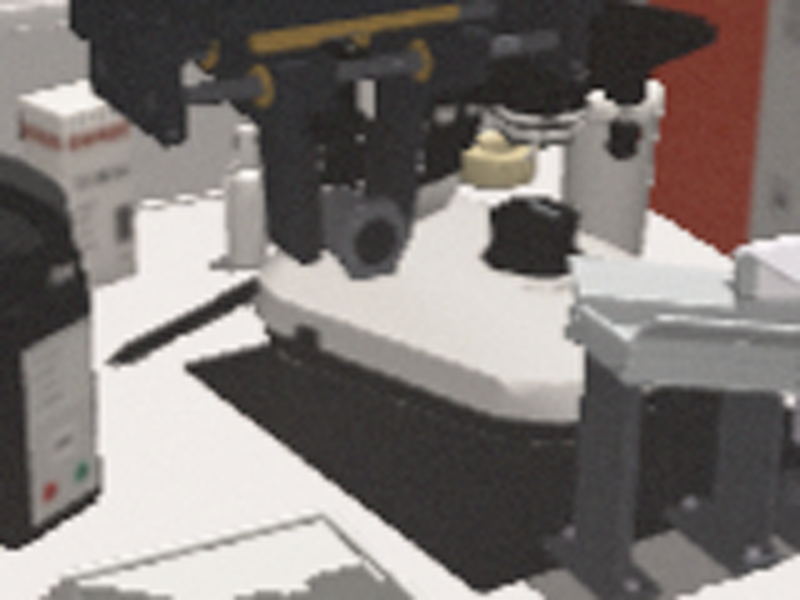

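The held fitting's head is at (375,240), frame (305,168), facing the robot. The grip is about 9 mm behind its centre, so I'll use TCP x = 0.4805 for the inlet.

Call:
drive_tool(
  rows=[
    [0, 0, 35, 0, 0, 0, 1],
    [0, 0, 70, 0, 0, 0, 2],
    [0, 0, 78, 0, 0, 0, 2],
    [0, 0, 78, 0, 0, 0, 2],
  ],
)

```text
time_s: 34.63
tcp_pos: [0.4794, 0.3192, 0.194]
orientation: [1.0, 0.007, -0.001, 0.001]
ft_force: [0.5, 0.4, -0.5]
width: 0.0255
grip_force: 25.0
```

Call:
drive_tool(
  rows=[
    [0, 2, 35, -3, 0, 0, 0],
    [0, 2, 70, -3, 0, 0, 0],
    [0, 2, 78, -3, 0, 0, 0],
    [0, 2, 78, -3, 0, 0, 0],
    [0, 2, 78, -3, 0, 0, 0],
  ],
)

```text
time_s: 35.05
tcp_pos: [0.4829, 0.2442, 0.1978]
orientation: [1.0, 0.007, 0.0, -0.001]
ft_force: [-0.2, -0.1, -0.2]
width: 0.0253
grip_force: 25.0
```

Call:
drive_tool(
  rows=[
    [0, 0, 0, 0, 0, 0, 0],
    [0, 0, 0, 0, 0, 0, 0],
  ],
)

```text
time_s: 35.22
tcp_pos: [0.4825, 0.2449, 0.1977]
orientation: [1.0, 0.008, 0.0, -0.0]
ft_force: [-0.3, 0.8, -0.5]
width: 0.025
grip_force: 25.0
```

Run:
```python
from h import *
s=manip.get_state(); print(s["tcp_pos"],s["width"],s["grip_force"])
print(rel((.4805,.242,.135),np.radians(-89.5)))
```

```text
[0.48253607 0.2448525  0.19773382] 0.025035877408737313 24.967348873615265
(array([-2.1,  2.9, 62.7]), np.float64(0.4331562088031193), np.float64(-89.1))
```

Call:
drive_tool(
  rows=[
    [0, -2, 2, 20, 0, 0, 0],
    [0, -2, 2, 35, 0, 0, 0],
    [0, -2, 2, 45, 0, 0, 0],
    [0, -2, 2, 45, 0, 0, 0],
    [0, -2, 2, 45, 0, 0, 0],
  ],
)

```text
time_s: 35.63
tcp_pos: [0.48, 0.2419, 0.1521]
orientation: [1.0, 0.008, -0.001, 0.0]
ft_force: [0.0, 0.1, 0.1]
width: 0.0255
grip_force: 25.0
```

Call:
drive_tool(
  rows=[
    [0, 0, 0, 5, 0, 0, 0],
    [0, 0, 0, 10, 0, 0, 0],
    [0, 0, 0, 15, 0, 0, 0],
    [0, 0, 0, 17, 0, 0, 0],
    [0, 0, 0, 17, 0, 0, 0],
  ],
)

```text
time_s: 36.05
tcp_pos: [0.48, 0.2412, 0.1351]
orientation: [1.0, 0.007, -0.0, 0.0]
ft_force: [-0.6, 0.1, -0.3]
width: 0.025
grip_force: 25.0
```

Run:
```python
from h import *
s=manip.get_state(); print(s["tcp_pos"],s["ft_force"])
print(rel((.4805,.242,.135),np.radians(-89.5)))
```

```text
[0.48000405 0.24116858 0.13508556] [-0.61358982  0.12988995 -0.29198604]
(array([ 0.5, -0.8,  0.1]), np.float64(0.33811234222155867), np.float64(-89.2))
```

Call:
drive_tool(
  rows=[
    [0.42, 0, 0, 0, 0, 0, 0],
    [0.42, 0, 0, 0, 0, 0, 0],
    [0.42, 0, 0, 0, 0, 0, 0],
    [0.42, 0, 0, 0, 0, 0, 0],
  ],
)

```text
time_s: 36.38
tcp_pos: [0.4807, 0.2415, 0.1361]
orientation: [1.0, 0.007, 0.0, -0.0]
ft_force: [-0.3, 0.7, 1.0]
width: 0.0371
grip_force: 0.0
```

Call:
drive_tool(
  rows=[
    [0.42, 0, 0, -15, 0, 0, 0],
    [0.42, 0, 0, -35, 0, 0, 0],
    [0.42, 0, 0, -70, 0, 0, 0],
    [0.42, 0, 0, -105, 0, 0, 0],
    [0.42, 0, 0, -140, 0, 0, 0],
  ],
)

```text
time_s: 36.8
tcp_pos: [0.48, 0.2412, 0.277]
orientation: [1.0, 0.007, -0.0, 0.0]
ft_force: [0.4, 0.2, -0.6]
width: 0.0372
grip_force: 0.0
```

Call:
drive_tool(
  rows=[
    [0.8, -50, 0, 0, 0, 0, 0],
    [0.8, -50, 0, 0, 0, 0, 0],
    [0.8, -50, 0, 0, 0, 0, 0],
    [0.8, -50, 0, 0, 0, 0, 0],
    [0.8, -50, 0, 0, 0, 0, 0],
  ],
)

```text
time_s: 37.22
tcp_pos: [0.4307, 0.2405, 0.2749]
orientation: [1.0, 0.007, -0.0, 0.0]
ft_force: [-0.3, 0.2, 0.9]
width: 0.0683
grip_force: 0.0
```

Call:
drive_tool(
  rows=[
    [0.8, 0, 0, 0, 0, 0, 0],
    [0.8, 0, 0, 0, 0, 0, 0],
    [0.8, 0, 0, 0, 0, 0, 0],
    [0.8, 0, 0, 0, 0, 0, 0],
    [0.8, 0, 0, 0, 0, 0, 0],
  ],
)

```text
time_s: 37.63
tcp_pos: [0.4306, 0.2406, 0.2754]
orientation: [1.0, 0.007, -0.0, 0.0]
ft_force: [0.8, -0.5, 0.3]
width: 0.071
grip_force: 0.0
```

Run:
```python
from h import *
s=manip.get_state(); print(s["tcp_pos"],s["width"],s["joint_positions"][5],s["time_s"])
f,K,T=snap("scene"); g,K2,T2=snap("top")
a=cv2.resize(f[145:245,330:455,::-1],None,fx=6.4,fy=6,interpolation=cv2.INTER_CUBIC)
cv2.imwrite("pics/k11.png",a); print(a.shape)
print(rel((.4232,.1272,.27),np.radians(42)))
```

```text
[0.43062702 0.24058561 0.27541215] 0.07095716542314243 2.0153431572011873 37.6333
(600, 800, 3)
(array([ -9. , 113.3,   5.6]), np.float64(48.83718698971054), np.float64(-89.2))
```

View pics/k11.png

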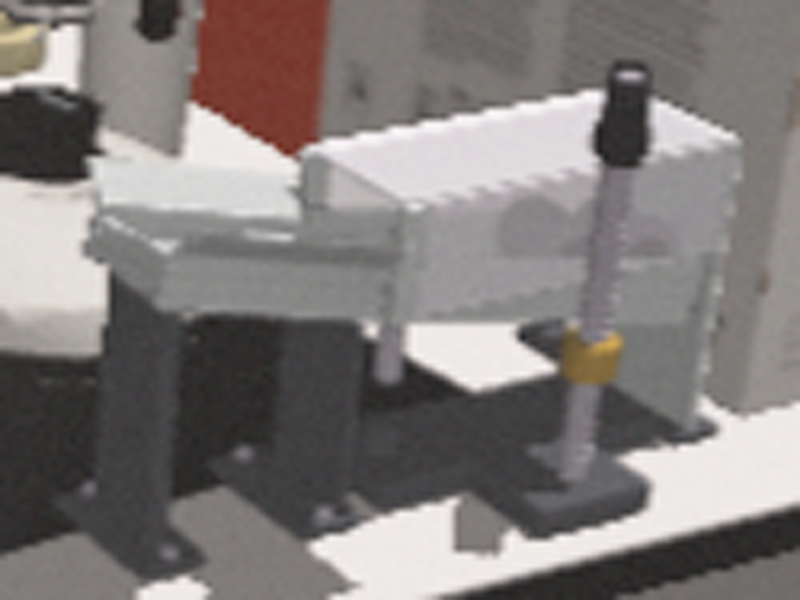

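Two fittings show through the hood, at about (530,225) and (635,240) in the crop, and the chute is empty. I'll check their positions numerically and whether they are at rest.

Call:
drive_tool(
  rows=[
    [0.8, 0, 0, 0, 0, 0, 0],
    [0.8, 0, 0, 0, 0, 0, 0],
    [0.8, 0, 0, 0, 0, 0, 0],
    [0.8, 0, 0, 0, 0, 0, 0],
    [0.8, 0, 0, 0, 0, 0, 0],
  ],
)

```text
time_s: 38.15
tcp_pos: [0.4304, 0.2407, 0.2758]
orientation: [1.0, 0.007, 0.0, -0.0]
ft_force: [0.3, 0.2, 0.2]
width: 0.0705
grip_force: 0.0
```

Run:
```python
from h import *
f,K,T=snap("scene"); a=cv2.resize(f[145:245,330:455,::-1],None,fx=6.4,fy=6,interpolation=cv2.INTER_CUBIC)
b=cv2.imread("pics/k11.png"); d=cv2.absdiff(a,b).max(2)[170:270,420:720]; print("diff",d.max(),d.mean())
def rx(u,v,x):
    r=T[:3,:3]@np.linalg.solve(K,[u/6.4+330-.5,v/6+145-.5,1]); o=T[:3,3]; return o+r*(x-o[0])/r[0]
for p in [(498,225),(530,225),(530,193),(570,225),(640,240),(685,250),(640,207)]: print(p,rx(*p,.455).round(4))
cv2.imwrite("pics/k12.png",a)
# smoothed darkness profile through hood, rows 200..255
g=cv2.cvtColor(f,cv2.COLOR_RGB2GRAY)
for v in range(176,190): print(v,g[v,402:446].tolist())
```

```text
diff 8 2.1475
(498, 225) [0.455  0.1466 0.1056]
(530, 225) [0.455  0.1328 0.1031]
(530, 193) [0.455  0.1346 0.116 ]
(570, 225) [0.455  0.1152 0.0998]
(640, 240) [0.455  0.0827 0.0877]
(685, 250) [0.455  0.0612 0.0795]
(640, 207) [0.455  0.085  0.1015]
176 [219, 206, 191, 183, 205, 210, 206, 185, 173, 170, 178, 175, 169, 168, 165, 169, 168, 166, 167, 165, 153, 126, 113, 118, 114, 118, 132, 151, 149, 147, 148, 148, 145, 144, 147, 145, 146, 150, 149, 147, 147, 142, 131, 124]
177 [210, 212, 190, 171, 167, 174, 179, 171, 166, 160, 155, 151, 154, 163, 168, 168, 166, 166, 166, 168, 155, 125, 110, 120, 119, 116, 130, 145, 146, 147, 148, 147, 147, 147, 146, 147, 147, 149, 149, 146, 142, 137, 132, 127]
178 [173, 181, 173, 169, 165, 166, 167, 161, 148, 142, 140, 139, 141, 143, 154, 162, 164, 168, 161, 149, 133, 118, 113, 116, 115, 119, 132, 149, 145, 148, 148, 147, 146, 149, 146, 149, 145, 147, 149, 146, 145, 145, 139, 123]
179 [164, 169, 166, 163, 168, 166, 164, 151, 136, 136, 136, 135, 134, 136, 137, 146, 160, 165, 150, 139, 124, 104, 108, 120, 120, 117, 125, 145, 144, 146, 145, 146, 147, 149
[... 1601 characters left out ...]
 145, 153, 153, 123, 122]
187 [147, 150, 150, 145, 150, 147, 142, 137, 135, 136, 135, 137, 133, 135, 134, 131, 127, 127, 126, 119, 101, 111, 118, 121, 122, 128, 127, 126, 123, 122, 121, 121, 128, 135, 141, 146, 144, 131, 127, 129, 138, 133, 122, 125]
188 [152, 152, 152, 151, 151, 152, 153, 150, 151, 149, 149, 149, 147, 147, 146, 150, 148, 148, 148, 134, 106, 112, 117, 112, 136, 157, 148, 150, 148, 147, 148, 149, 151, 140, 141, 143, 141, 133, 125, 127, 138, 125, 121, 125]
189 [153, 152, 150, 154, 151, 153, 153, 152, 153, 153, 152, 152, 152, 152, 153, 150, 151, 150, 144, 127, 107, 115, 122, 121, 135, 153, 155, 158, 151, 137, 134, 142, 142, 140, 139, 140, 141, 135, 119, 125, 136, 124, 124, 124]
```

Call:
drive_tool(
  rows=[
    [0.8, 0, 40, -60, 0, 0, 0],
    [0.8, 0, 80, -125, 0, 0, 0],
    [0.8, 0, 120, -125, 0, 0, 0],
    [0.8, 0, 150, -125, 0, 0, 0],
    [0.8, 0, 150, -125, 0, 0, 0],
  ],
)

```text
time_s: 38.62
tcp_pos: [0.4328, 0.0892, 0.4032]
orientation: [1.0, 0.008, 0.002, 0.0]
ft_force: [0.6, -0.4, 0.1]
width: 0.0701
grip_force: 0.0
```

Call:
drive_tool(
  rows=[
    [0.8, 0, 180, 0, 0, 0, 0],
    [0.8, 0, 180, 0, 0, 0, 0],
    [0.8, 0, 180, 0, 0, 0, 0],
    [0.8, 0, 180, 0, 0, 0, 0],
    [0.8, 0, 180, 0, 0, 0, 0],
  ],
)

```text
time_s: 39.03
tcp_pos: [0.4347, -0.0939, 0.4008]
orientation: [1.0, 0.005, 0.0, 0.001]
ft_force: [-1.0, 1.1, -0.9]
width: 0.071
grip_force: 0.0
```

Call:
drive_tool(
  rows=[
    [0.8, 0, 180, 0, 0, 0, 0],
    [0.8, 0, 180, 0, 0, 0, 0],
    [0.8, 0, 180, 0, 0, 0, 0],
    [0.8, 0, 180, 0, 0, 0, 0],
    [0.8, 0, 180, 0, 0, 0, 0],
  ],
)

```text
time_s: 39.45
tcp_pos: [0.4373, -0.274, 0.4002]
orientation: [1.0, 0.005, -0.0, 0.001]
ft_force: [-0.8, 0.1, -0.3]
width: 0.0705
grip_force: 0.0
```

Run:
```python
from h import *
print(manip.get_state()["tcp_pos"])
f,Ks,Ts=snap("scene","s3"); g,K,T=snap("top","t3")
gt=cv2.cvtColor(g,cv2.COLOR_RGB2GRAY); g0=cv2.cvtColor(cv2.imread("pics/top.png")[:,:,::-1],cv2.COLOR_RGB2GRAY)
print("top now")
for v in range(182,214): print(v,*["%3d"%x for x in gt[v,388:462:2]])
print("hood corners px",[proj(K,T,p).round(1).tolist() for p in [(.4998,.1966,.129),(.4455,.0517,.129)]])
sh=lambda y:.090-(.1975-y)*.2126
for y in(.072,.09,.105,.131):
    print(y,"top-view head face ctr / far end",proj(K,T,(.455,y,sh(y)+.013)).round(1),proj(K,T,(.488,y,sh(y)+.013)).round(1),"scene head ctr, top, wall",proj(Ks,Ts,(.455,y,sh(y)+.013)).round(1),proj(Ks,Ts,(.455,y,sh(y)+.029)).round(1),proj(Ks,Ts,(.450,y,sh(y)+.016)).round(1))
```

```text
[ 0.43727969 -0.27397315  0.40020499]
top now
182  37  33   1  13   4   2   5  13  14   2   5   3   4   0   7  13 188 232 233 231 231 233 232 231 232 233 231 232 230 230 230  78  65  52  74  78  71
183 156 148  11  11  11   0  15  15  14  16  11   7  15  21  15  20 139 231 231 232 234 232 232 232 232 233 231 231 232 199 203 102  86  71  88  75  74
184 183 172  60  62  50  56  62  60  65  68  66  65  80  94  98 100 147 217 215 228 231 235 236 238 237 236 238 237 239 239 239 238 237 233 226  76  74
185 186 175 221 223 215 227 227 227 228 228 228 228 228 229 228 229 230 238 237 229 230 228 227 225 220 215 205 205 200 200 199 203 179 187 225  74  72
186 177  96 178 221 192 178 175 182 166 166 168 166 175 176 174 175 178 198 195 194 196 197 194 195 195 195 194 195 196 197 194 193 190 204 223  72  73
187 181  97  87 205 175 175 175 175 176 175 174 172 175 173 175 175 176 195 195 196 196 195 194 195 194 195 195 193 196 193 194 180 204 202 227  74  74
188 183  80  86 198 175 178 176 177 175 177 175 174 176 174 176 173 176 196 195 196 196 195 195 198 195 195 195 194 197 193 187 201 205 205 22
[... 3697 characters left out ...]
  51  49  50  49  48  98  98  97  50  50  32   9  46  40  41  44  41  53  70  68  75 175 232 228  93  98  98  97
hood corners px [[392.1, 184.6], [458.4, 208.2]]
0.072 top-view head face ctr / far end [442.  207.7] [441.2 193.9] scene head ctr, top, wall [432.6 188.3] [433.5 181.8] [434.2 187.9]
0.09 top-view head face ctr / far end [434.8 207.5] [434.  193.7] scene head ctr, top, wall [426.5 188.1] [427.4 181.6] [428.1 187.8]
0.105 top-view head face ctr / far end [428.7 207.3] [428.  193.5] scene head ctr, top, wall [421.3 188. ] [422.2 181.4] [423.  187.7]
0.131 top-view head face ctr / far end [418.2 207. ] [417.5 193.1] scene head ctr, top, wall [412.2 187.8] [413.1 181.1] [413.8 187.4]
```

Run:
```python
import cv2
g=cv2.imread("pics/s3.png",0)
for v in range(174,190): print(v,*g[v,400:446])
g=cv2.imread("pics/t3.png",0)
for v in range(200,208): print(v,*g[v,412:452])
```

```text
174 213 214 214 214 213 214 215 214 215 215 216 216 202 190 184 191 203 206 185 168 163 167 172 148 107 110 113 114 116 137 144 141 141 143 141 142 144 141 141 144 143 142 141 137 148 160
175 212 215 213 216 216 218 215 212 190 177 191 197 202 196 175 161 166 173 169 162 160 161 156 133 100 111 114 117 128 140 141 141 143 143 142 144 141 142 141 139 143 145 142 141 135 127
176 216 216 213 202 182 176 197 205 199 181 170 164 172 173 162 160 160 161 161 159 163 161 147 120 109 114 110 113 126 139 140 140 144 143 142 139 143 143 143 141 141 142 144 141 129 120
177 186 194 202 207 184 167 162 167 173 169 160 155 150 147 147 160 160 160 159 160 161 163 150 119 107 118 116 114 125 140 142 142 142 144 142 142 142 143 141 141 141 143 138 133 130 118
178 176 163 169 172 168 164 160 161 164 155 142 138 134 133 134 136 149 157 161 160 158 146 131 113 108 112 113 112 125 142 145 142 143 140 141 141 141 141 141 140 140 141 140 139 135 116
179 165 160 159 163 163 161 161 160 153 141 135 130 131 131 131 132 133 139 154 161 143 130 117 99 107 115 116 111 120 139 142 143 141 145 143 139 143 142 138 1
[... 2517 characters left out ...]
1 200 202 202 200 202 201 203 203 210 199 203
204 218 215 217 216 217 215 217 218 215 205 198 199 198 198 201 203 203 202 203 202 203 203 197 198 201 198 199 201 199 199 202 200 201 203 204 203 203 212 200 200
205 216 217 217 218 216 216 216 216 215 202 199 198 199 197 198 199 196 200 199 202 199 201 198 197 196 195 190 193 191 190 190 194 196 200 200 203 203 212 202 203
206 217 218 217 214 218 217 216 218 217 211 196 196 193 186 185 187 186 184 187 187 196 190 193 198 195 189 190 187 186 185 184 186 184 192 191 199 204 216 202 203
207 218 218 215 217 218 216 217 219 218 215 210 209 209 200 199 198 194 192 195 193 191 101 76 164 214 214 215 208 199 199 189 191 188 187 189 199 206 219 204 206
```

The top view shows two bodies at columns 423-433 and 436-445, with heads at rows 203-207 on the robot side. Their y is about 0.107 and 0.075, so they lie side by side at the lower end of the platform and are at rest. Now lowering the platform.

Call:
drive_tool(
  rows=[
    [0.8, -5, -40, 0, 0, 0, -7],
    [0.8, -5, -80, 0, 0, 0, -14],
    [0.8, -5, -120, 0, 0, 0, -21],
    [0.8, -5, -160, 0, 0, 0, -28],
    [0.8, -5, -180, 0, 0, 0, -35],
  ],
)

```text
time_s: 39.97
tcp_pos: [0.4292, -0.0846, 0.4011]
orientation: [0.95, 0.312, 0.001, -0.001]
ft_force: [0.1, 0.7, -0.1]
width: 0.0706
grip_force: 0.0
```

Call:
drive_tool(
  rows=[
    [0.8, 0, 0, 0, 0, 0, -7],
    [0.8, 0, 0, 0, 0, 0, -14],
    [0.8, 0, 0, 0, 0, 0, -21],
    [0.8, 0, 0, 0, 0, 0, -28],
    [0.8, 0, 0, 0, 0, 0, -35],
  ],
)

```text
time_s: 40.38
tcp_pos: [0.4298, -0.0874, 0.401]
orientation: [0.812, 0.583, 0.0, -0.0]
ft_force: [-0.5, -0.1, 0.3]
width: 0.0706
grip_force: 0.0
```

Call:
drive_tool(
  rows=[
    [0.8, 0, 0, 0, 0, 0, -7],
    [0.8, 0, 0, 0, 0, 0, -14],
    [0.8, 0, 0, 0, 0, 0, -21],
    [0.8, 0, 0, 0, 0, 0, -28],
    [0.8, 0, 0, 0, 0, 0, -35],
  ],
)

```text
time_s: 40.8
tcp_pos: [0.4298, -0.0876, 0.4009]
orientation: [0.6, 0.8, 0.0, -0.0]
ft_force: [0.4, 0.0, -0.0]
width: 0.0704
grip_force: 0.0
```

Run:
```python
from h import *
f=cv2.imread("pics/t3.png")[:,:,::-1]; _,K,T=snap("top")
g=f.astype(int); m=(g.max(2)<50).astype(np.uint8); b=np.zeros_like(m); b[204:224,416:444]=1; m*=b
n,l,st,c=cv2.connectedComponentsWithStats(m)
for i in range(1,n):
    if st[i,4]<30: continue
    ys,xs=np.nonzero(l==i); P=np.array([ray(K,T,x,y,.168)[:2] for x,y in zip(xs,ys)]).astype(np.float32)*1000
    print(st[i],cv2.minAreaRect(P))
print(rel((.4232,.1272,.40),np.radians(42)))
```

```text
[420 208  19  16 130] ((422.85430908203125, 129.79417419433594), (19.950777053833008, 46.326927185058594), 35.02244186401367)
(array([207.8,  55.1,   1.1]), np.float64(-25.391129701653274), np.float64(16.6))
```

Call:
drive_tool(
  rows=[
    [0.8, 104, 28, 0, 0, 0, -7],
    [0.8, 104, 28, 0, 0, 0, -14],
    [0.8, 104, 28, 0, 0, 0, -22],
    [0.8, 104, 28, 0, 0, 0, -22],
    [0.8, 104, 28, 0, 0, 0, -22],
  ],
)

```text
time_s: 41.27
tcp_pos: [0.4282, 0.0201, 0.4009]
orientation: [0.439, 0.899, 0.0, 0.0]
ft_force: [-0.8, 0.7, -0.0]
width: 0.0707
grip_force: 0.0
```

Run:
```python
from h import *
print(rel((.4232,.1272,.40),np.radians(39)))
```

```text
(array([87.5, 61.9,  0.9]), np.float64(-1.0714164639145336), np.float64(37.9))
```

Call:
drive_tool(
  rows=[
    [0.8, 87, 62, 0, 0, 0, -1],
    [0.8, 87, 62, 0, 0, 0, -1],
    [0.8, 87, 62, 0, 0, 0, -1],
    [0.8, 87, 62, 0, 0, 0, -1],
    [0.8, 87, 62, 0, 0, 0, -1],
  ],
)

```text
time_s: 41.68
tcp_pos: [0.4242, 0.1251, 0.4006]
orientation: [0.432, 0.902, -0.0, 0.0]
ft_force: [0.2, 0.2, 0.1]
width: 0.0703
grip_force: 0.0
```

Call:
drive_tool(
  rows=[
    [0.8, 0, 0, 40, 0, 0, 0],
    [0.8, 0, 0, 80, 0, 0, 0],
    [0.8, 0, 0, 120, 0, 0, 0],
    [0.8, 0, 0, 140, 0, 0, 0],
    [0.8, 0, 0, 140, 0, 0, 0],
  ],
)

```text
time_s: 42.1
tcp_pos: [0.4208, 0.1225, 0.2549]
orientation: [0.433, 0.901, -0.004, -0.004]
ft_force: [-0.4, -0.1, -0.4]
width: 0.0705
grip_force: 0.0
```

Call:
drive_tool(
  rows=[
    [0.8, 0, 0, 0, 0, 0, 0],
    [0.8, 0, 0, 0, 0, 0, 0],
  ],
)

```text
time_s: 42.27
tcp_pos: [0.4257, 0.1244, 0.2627]
orientation: [0.433, 0.902, 0.001, 0.001]
ft_force: [-0.3, -0.4, -0.1]
width: 0.0706
grip_force: 0.0
```

Run:
```python
from h import *
print(rel((.4232,.1272,.18),np.radians(39)))
```

```text
(array([ 3.9, -0.3, 82.7]), np.float64(-0.27914461500707294), np.float64(38.7))
```

Call:
drive_tool(
  rows=[
    [0.8, 3, 1, 30, 0, 0, 0],
    [0.8, 3, 1, 60, 0, 0, 0],
    [0.8, 3, 1, 82, 0, 0, 0],
    [0.8, 3, 1, 82, 0, 0, 0],
    [0.8, 3, 1, 82, 0, 0, 0],
  ],
)

```text
time_s: 42.68
tcp_pos: [0.4241, 0.1279, 0.1801]
orientation: [0.432, 0.902, 0.0, 0.0]
ft_force: [0.1, -0.6, 0.3]
width: 0.0703
grip_force: 0.0
```

Call:
drive_tool(
  rows=[
    [0.8, 0, 0, 0, 0, 0, 0],
    [0.8, 0, 0, 0, 0, 0, 0],
  ],
)

```text
time_s: 42.85
tcp_pos: [0.4254, 0.1284, 0.1817]
orientation: [0.432, 0.902, 0.002, 0.002]
ft_force: [0.6, 0.2, 0.0]
width: 0.0704
grip_force: 0.0
```

Run:
```python
from h import *
print(rel((.4235,.1272,.18),np.radians(39)),manip.get_state()["ft_force"])
```

```text
(array([ 0.3, -2.3,  1.7]), np.float64(-0.17144954153940117), np.float64(38.8)) [0.60542699 0.1747943  0.00791397]
```

Centre, grip, and turn counter-clockwise.

Call:
drive_tool(
  rows=[
    [0, 0, -2, 1, 0, 0, 0],
    [0, 0, -2, 1, 0, 0, 0],
    [0, 0, -2, 1, 0, 0, 0],
    [0, 0, -2, 1, 0, 0, 0],
    [0, 0, -2, 1, 0, 0, 0],
  ],
  force=40,
)

```text
time_s: 43.27
tcp_pos: [0.4218, 0.1268, 0.1779]
orientation: [0.432, 0.902, 0.0, 0.0]
ft_force: [0.4, -0.7, 0.3]
width: 0.0395
grip_force: 0.0
```

Call:
drive_tool(
  rows=[
    [0, 0, 0, 0, 0, 0, 0],
    [0, 0, 0, 0, 0, 0, 0],
    [0, 0, 0, 0, 0, 0, 0],
    [0, 0, 0, 0, 0, 0, 0],
    [0, 0, 0, 0, 0, 0, 0],
  ],
)

```text
time_s: 43.68
tcp_pos: [0.4226, 0.1275, 0.1778]
orientation: [0.431, 0.902, 0.001, 0.001]
ft_force: [4.2, 3.0, -3.6]
width: 0.0157
grip_force: 38.5
```

```bash
python3 t.py
```

```text
[ 0.61427316 -0.66937653  0.5015434 ] -0.44343982148051336 0.01574776890888948 38.9
```

Call:
drive_tool(
  rows=[
    [0, 0, 0, 0, 0, 0, -6],
    [0, 0, 0, 0, 0, 0, -12],
    [0, 0, 0, 0, 0, 0, -18],
    [0, 0, 0, 0, 0, 0, -24],
    [0, 0, 0, 0, 0, 0, -30],
  ],
)

```text
time_s: 44.1
tcp_pos: [0.4234, 0.1269, 0.1777]
orientation: [0.181, 0.983, 0.001, 0.002]
ft_force: [6.4, 1.0, -5.7]
width: 0.0134
grip_force: 39.5
```

```bash
python3 t.py
```

```text
[ 0.1715643  -1.14367458 -0.14989213] -0.9708479473903106 0.013355274661587013 69.1
```

Call:
drive_tool(
  rows=[
    [0, 0, 0, 0, 0, 0, -7],
    [0, 0, 0, 0, 0, 0, -14],
    [0, 0, 0, 0, 0, 0, -21],
    [0, 0, 0, 0, 0, 0, -28],
    [0, 0, 0, 0, 0, 0, -35],
  ],
)

```text
time_s: 44.52
tcp_pos: [0.4234, 0.127, 0.1777]
orientation: [-0.123, 0.992, 0.0, 0.002]
ft_force: [7.1, 1.9, -6.2]
width: 0.0136
grip_force: 39.5
```

Call:
drive_tool(
  rows=[
    [0, 0, 0, 0, 0, 0, -7],
    [0, 0, 0, 0, 0, 0, -14],
    [0, 0, 0, 0, 0, 0, -21],
    [0, 0, 0, 0, 0, 0, -28],
    [0, 0, 0, 0, 0, 0, -35],
  ],
)

```text
time_s: 44.93
tcp_pos: [0.4233, 0.127, 0.1777]
orientation: [-0.416, 0.909, -0.0, 0.002]
ft_force: [6.7, 1.5, -7.0]
width: 0.014
grip_force: 39.5
```

Call:
drive_tool(
  rows=[
    [0, 0, 0, 0, 0, 0, -6],
    [0, 0, 0, 0, 0, 0, -12],
    [0, 0, 0, 0, 0, 0, -12],
  ],
)

```text
time_s: 45.18
tcp_pos: [0.4233, 0.127, 0.1777]
orientation: [-0.508, 0.861, -0.001, 0.002]
ft_force: [6.4, 1.7, -5.7]
width: 0.0139
grip_force: 39.4
```

```bash
python3 t.py
```

```text
[ 0.44350579 -1.14871732  0.11523246] -2.4015758873359996 0.013918873125467811 151.1
```

Call:
drive_tool(
  rows=[
    [0.8, 0, 0, 0, 0, 0, 0],
    [0.8, 0, 0, 0, 0, 0, 0],
    [0.8, 0, 0, 0, 0, 0, 0],
    [0.8, 0, 0, 0, 0, 0, 0],
    [0.8, 0, 0, 0, 0, 0, 0],
  ],
)

```text
time_s: 45.6
tcp_pos: [0.4215, 0.1267, 0.1777]
orientation: [-0.506, 0.862, 0.0, -0.0]
ft_force: [-0.4, 0.6, 0.7]
width: 0.045
grip_force: 0.0
```

Call:
drive_tool(
  rows=[
    [0.8, 0, 0, 0, 0, 0, 0],
    [0.8, 0, 0, 0, 0, 0, 0],
    [0.8, 0, 0, 0, 0, 0, 0],
  ],
)

```text
time_s: 45.85
tcp_pos: [0.4217, 0.1268, 0.1777]
orientation: [-0.506, 0.862, 0.0, -0.0]
ft_force: [-0.1, 0.4, -0.2]
width: 0.0649
grip_force: 0.0
```

Run:
```python
from h import *
s=manip.get_state(); print(s["tcp_pos"],s["width"]); print(rel((.4235,.1270,.18),0))
```

```text
[0.42168334 0.1267617  0.17774489] 0.06492132361230644
(array([-1.1, -1.5, -2.3]), np.float64(-29.157036305796797), np.float64(150.8))
```

Call:
drive_tool(
  rows=[
    [0.8, -1, -2, -2, 0, 0, 0],
    [0.8, -1, -2, -2, 0, 0, 0],
    [0.8, -1, -2, -2, 0, 0, 0],
  ],
)

```text
time_s: 46.1
tcp_pos: [0.4243, 0.1267, 0.18]
orientation: [-0.506, 0.862, -0.0, 0.0]
ft_force: [0.3, 0.2, 0.0]
width: 0.0706
grip_force: 0.0
```

Call:
drive_tool(
  rows=[
    [0.8, 0, 0, 0, 0, 0, 7],
    [0.8, 0, 0, 0, 0, 0, 14],
    [0.8, 0, 0, 0, 0, 0, 21],
    [0.8, 0, 0, 0, 0, 0, 28],
    [0.8, 0, 0, 0, 0, 0, 35],
  ],
)

```text
time_s: 46.52
tcp_pos: [0.424, 0.1266, 0.1797]
orientation: [-0.221, 0.975, -0.0, -0.0]
ft_force: [-0.0, -1.0, -0.3]
width: 0.0703
grip_force: 0.0
```

Call:
drive_tool(
  rows=[
    [0.8, 0, 0, 0, 0, 0, 7],
    [0.8, 0, 0, 0, 0, 0, 14],
    [0.8, 0, 0, 0, 0, 0, 21],
    [0.8, 0, 0, 0, 0, 0, 28],
    [0.8, 0, 0, 0, 0, 0, 35],
  ],
)

```text
time_s: 46.93
tcp_pos: [0.424, 0.1267, 0.1797]
orientation: [0.083, 0.997, -0.0, -0.0]
ft_force: [-1.0, 0.8, 0.6]
width: 0.0704
grip_force: 0.0
```

Call:
drive_tool(
  rows=[
    [0.8, 0, 0, 0, 0, 0, 7],
    [0.8, 0, 0, 0, 0, 0, 14],
    [0.8, 0, 0, 0, 0, 0, 21],
    [0.8, 0, 0, 0, 0, 0, 28],
    [0.8, 0, 0, 0, 0, 0, 35],
  ],
)

```text
time_s: 47.35
tcp_pos: [0.424, 0.1267, 0.1797]
orientation: [0.379, 0.926, -0.0, -0.0]
ft_force: [-0.1, -0.6, -1.1]
width: 0.0706
grip_force: 0.0
```

Call:
drive_tool(
  rows=[
    [0.8, 0, 0, 0, 0, 0, 7],
    [0.8, 0, 0, 0, 0, 0, 14],
    [0.8, 0, 0, 0, 0, 0, 21],
    [0.8, 0, 0, 0, 0, 0, 28],
    [0.8, 0, 0, 0, 0, 0, 35],
  ],
)

```text
time_s: 47.77
tcp_pos: [0.424, 0.1267, 0.1798]
orientation: [0.639, 0.769, 0.0, 0.0]
ft_force: [0.5, -0.1, -0.6]
width: 0.0701
grip_force: 0.0
```

Call:
drive_tool(
  rows=[
    [0.8, 0, 0, 0, 0, 0, 7],
    [0.8, 0, 0, 0, 0, 0, 14],
    [0.8, 0, 0, 0, 0, 0, 21],
    [0.8, 0, 0, 0, 0, 0, 28],
    [0.8, 0, 0, 0, 0, 0, 35],
  ],
)

```text
time_s: 48.18
tcp_pos: [0.424, 0.1267, 0.1797]
orientation: [0.841, 0.541, -0.0, -0.0]
ft_force: [0.1, -0.6, 0.2]
width: 0.0706
grip_force: 0.0
```

Call:
drive_tool(
  rows=[
    [0.8, 0, 0, 0, 0, 0, 5],
    [0.3, 0, 0, 0, 0, 0, 5],
    [0, 0, 0, 0, 0, 0, 5],
    [0, 0, 0, 0, 0, 0, 5],
    [0, 0, 0, 0, 0, 0, 5],
  ],
)

```text
time_s: 48.6
tcp_pos: [0.424, 0.1267, 0.1797]
orientation: [0.862, 0.507, 0.0, 0.0]
ft_force: [0.1, -0.1, 0.4]
width: 0.0461
grip_force: 0.0
```

Call:
drive_tool(
  rows=[
    [0, 0, 0, 0, 0, 0, 0],
    [0, 0, 0, 0, 0, 0, 0],
    [0, 0, 0, 0, 0, 0, 0],
    [0, 0, 0, 0, 0, 0, 0],
    [0, 0, 0, 0, 0, 0, 0],
  ],
)

```text
time_s: 49.02
tcp_pos: [0.4235, 0.1269, 0.1797]
orientation: [0.862, 0.506, -0.0, -0.001]
ft_force: [0.0, -0.3, 2.2]
width: 0.0134
grip_force: 39.8
```

Call:
drive_tool(
  rows=[
    [0, 0, 0, 0, 0, 0, 0],
    [0, 0, 0, 0, 0, 0, 0],
    [0, 0, 0, 0, 0, 0, 0],
  ],
)

```text
time_s: 49.27
tcp_pos: [0.4235, 0.1269, 0.1797]
orientation: [0.862, 0.506, -0.0, -0.0]
ft_force: [-3.5, 2.3, 2.5]
width: 0.0136
grip_force: 39.8
```

```bash
python3 t.py
```

```text
[0.24746854 0.50972931 0.05680065] 0.742757192139458 0.013648992222769074 -29.2
```

Stroke 2: 180° counter-clockwise.

Call:
drive_tool(
  rows=[
    [0, 0, 0, 0, 0, 0, -7],
    [0, 0, 0, 0, 0, 0, -14],
    [0, 0, 0, 0, 0, 0, -21],
    [0, 0, 0, 0, 0, 0, -28],
    [0, 0, 0, 0, 0, 0, -35],
  ],
)

```text
time_s: 49.68
tcp_pos: [0.4235, 0.1269, 0.1797]
orientation: [0.668, 0.744, -0.0, -0.001]
ft_force: [-4.2, 1.7, 2.9]
width: 0.0136
grip_force: 39.9
```

Call:
drive_tool(
  rows=[
    [0, 0, 0, 0, 0, 0, -7],
    [0, 0, 0, 0, 0, 0, -14],
    [0, 0, 0, 0, 0, 0, -21],
    [0, 0, 0, 0, 0, 0, -28],
    [0, 0, 0, 0, 0, 0, -35],
  ],
)

```text
time_s: 50.1
tcp_pos: [0.4235, 0.1269, 0.1797]
orientation: [0.413, 0.911, 0.0, -0.001]
ft_force: [-3.0, 2.0, 2.3]
width: 0.0135
grip_force: 39.9
```

Call:
drive_tool(
  rows=[
    [0, 0, 0, 0, 0, 0, -7],
    [0, 0, 0, 0, 0, 0, -14],
    [0, 0, 0, 0, 0, 0, -21],
    [0, 0, 0, 0, 0, 0, -28],
    [0, 0, 0, 0, 0, 0, -35],
  ],
)

```text
time_s: 50.52
tcp_pos: [0.4235, 0.1269, 0.1797]
orientation: [0.121, 0.993, 0.0, -0.001]
ft_force: [-3.0, 2.4, 2.7]
width: 0.0137
grip_force: 39.9
```

Call:
drive_tool(
  rows=[
    [0, 0, 0, 0, 0, 0, -7],
    [0, 0, 0, 0, 0, 0, -14],
    [0, 0, 0, 0, 0, 0, -21],
    [0, 0, 0, 0, 0, 0, -28],
    [0, 0, 0, 0, 0, 0, -35],
  ],
)

```text
time_s: 50.93
tcp_pos: [0.4235, 0.1269, 0.1797]
orientation: [-0.184, 0.983, 0.0, -0.001]
ft_force: [-2.9, 1.9, 3.4]
width: 0.0136
grip_force: 39.9
```

Call:
drive_tool(
  rows=[
    [0, 0, 0, 0, 0, 0, -7],
    [0, 0, 0, 0, 0, 0, -14],
    [0, 0, 0, 0, 0, 0, -21],
    [0, 0, 0, 0, 0, 0, -28],
    [0, 0, 0, 0, 0, 0, -35],
  ],
)

```text
time_s: 51.35
tcp_pos: [0.4234, 0.1269, 0.1797]
orientation: [-0.471, 0.882, 0.001, -0.0]
ft_force: [-3.2, 1.9, 2.8]
width: 0.0134
grip_force: 39.9
```

Call:
drive_tool(
  rows=[
    [0, 0, 0, 0, 0, 0, -5],
    [0, 0, 0, 0, 0, 0, -5],
  ],
)

```text
time_s: 51.52
tcp_pos: [0.4235, 0.1269, 0.1797]
orientation: [-0.507, 0.862, 0.0, -0.0]
ft_force: [-4.8, 2.4, 2.5]
width: 0.0136
grip_force: 39.8
```

```bash
python3 t.py
```

```text
[0.52269837 0.59715819 0.14604332] -2.400763703900953 0.013636533705953843 151.0
```

Call:
drive_tool(
  rows=[
    [0.8, 0, 0, 0, 0, 0, 0],
    [0.8, 0, 0, 0, 0, 0, 0],
    [0.8, 0, 0, 0, 0, 0, 0],
    [0.8, 0, 0, 0, 0, 0, 0],
    [0.8, 0, 0, 0, 0, 0, 0],
  ],
)

```text
time_s: 51.93
tcp_pos: [0.4242, 0.1265, 0.1797]
orientation: [-0.506, 0.863, -0.0, 0.0]
ft_force: [-0.6, 0.2, -0.1]
width: 0.045
grip_force: 0.0
```

Call:
drive_tool(
  rows=[
    [0.8, 0, 0, 0, 0, 0, 0],
    [0.8, 0, 0, 0, 0, 0, 0],
    [0.8, 0, 0, 0, 0, 0, 0],
    [0.8, 0, 0, 0, 0, 0, 0],
  ],
)

```text
time_s: 52.27
tcp_pos: [0.424, 0.1266, 0.1797]
orientation: [-0.506, 0.862, -0.0, 0.0]
ft_force: [1.1, 0.7, -0.3]
width: 0.0697
grip_force: 0.0
```

Run:
```python
from h import *
s=manip.get_state(); print(s["tcp_pos"],s["width"]); print(rel((.4235,.1270,.18),0))
```

```text
[0.42400137 0.12663638 0.17972251] 0.06974795259683225
(array([-0.1,  0.6, -0.3]), np.float64(-29.162999012988056), np.float64(150.8))
```

Call:
drive_tool(
  rows=[
    [0.8, 0, 0, 0, 0, 0, 7],
    [0.8, 0, 0, 0, 0, 0, 14],
    [0.8, 0, 0, 0, 0, 0, 21],
    [0.8, 0, 0, 0, 0, 0, 28],
    [0.8, 0, 0, 0, 0, 0, 35],
  ],
)

```text
time_s: 52.68
tcp_pos: [0.424, 0.1266, 0.1797]
orientation: [-0.221, 0.975, -0.0, 0.0]
ft_force: [-0.1, 0.1, 0.2]
width: 0.0706
grip_force: 0.0
```

Call:
drive_tool(
  rows=[
    [0.8, 0, 0, 0, 0, 0, 7],
    [0.8, 0, 0, 0, 0, 0, 14],
    [0.8, 0, 0, 0, 0, 0, 21],
    [0.8, 0, 0, 0, 0, 0, 28],
    [0.8, 0, 0, 0, 0, 0, 35],
  ],
)

```text
time_s: 53.1
tcp_pos: [0.424, 0.1266, 0.1797]
orientation: [0.083, 0.997, -0.0, 0.0]
ft_force: [0.6, -0.5, 0.2]
width: 0.0704
grip_force: 0.0
```

Call:
drive_tool(
  rows=[
    [0.8, 0, 0, 0, 0, 0, 7],
    [0.8, 0, 0, 0, 0, 0, 14],
    [0.8, 0, 0, 0, 0, 0, 21],
    [0.8, 0, 0, 0, 0, 0, 28],
    [0.8, 0, 0, 0, 0, 0, 35],
  ],
)

```text
time_s: 53.52
tcp_pos: [0.4239, 0.1267, 0.1797]
orientation: [0.379, 0.926, -0.0, 0.0]
ft_force: [0.2, 0.4, 0.4]
width: 0.0706
grip_force: 0.0
```

Call:
drive_tool(
  rows=[
    [0.8, 0, 0, 0, 0, 0, 7],
    [0.8, 0, 0, 0, 0, 0, 14],
    [0.8, 0, 0, 0, 0, 0, 21],
    [0.8, 0, 0, 0, 0, 0, 28],
    [0.8, 0, 0, 0, 0, 0, 35],
  ],
)

```text
time_s: 53.93
tcp_pos: [0.424, 0.1267, 0.1797]
orientation: [0.639, 0.769, 0.0, 0.0]
ft_force: [1.0, 0.9, -0.2]
width: 0.0706
grip_force: 0.0
```

Call:
drive_tool(
  rows=[
    [0.8, 0, 0, 0, 0, 0, 7],
    [0.8, 0, 0, 0, 0, 0, 14],
    [0.8, 0, 0, 0, 0, 0, 21],
    [0.8, 0, 0, 0, 0, 0, 28],
    [0.8, 0, 0, 0, 0, 0, 35],
  ],
)

```text
time_s: 54.35
tcp_pos: [0.424, 0.1267, 0.1797]
orientation: [0.841, 0.541, 0.0, 0.0]
ft_force: [-1.0, 0.0, -0.7]
width: 0.07
grip_force: 0.0
```

Call:
drive_tool(
  rows=[
    [0.8, 0, 0, 0, 0, 0, 5],
    [0.3, 0, 0, 0, 0, 0, 5],
    [0, 0, 0, 0, 0, 0, 5],
    [0, 0, 0, 0, 0, 0, 5],
    [0, 0, 0, 0, 0, 0, 5],
  ],
)

```text
time_s: 54.77
tcp_pos: [0.424, 0.1267, 0.1797]
orientation: [0.862, 0.507, -0.0, 0.0]
ft_force: [-0.1, -1.2, -0.2]
width: 0.046
grip_force: 0.0
```

Call:
drive_tool(
  rows=[
    [0, 0, 0, 0, 0, 0, 0],
    [0, 0, 0, 0, 0, 0, 0],
    [0, 0, 0, 0, 0, 0, 0],
    [0, 0, 0, 0, 0, 0, 0],
    [0, 0, 0, 0, 0, 0, 0],
  ],
)

```text
time_s: 55.18
tcp_pos: [0.4235, 0.1269, 0.1797]
orientation: [0.862, 0.506, -0.0, -0.001]
ft_force: [0.4, 0.2, 2.9]
width: 0.0133
grip_force: 39.9
```

Call:
drive_tool(
  rows=[
    [0, 0, 0, 0, 0, 0, 0],
    [0, 0, 0, 0, 0, 0, 0],
    [0, 0, 0, 0, 0, 0, 0],
  ],
)

```text
time_s: 55.43
tcp_pos: [0.4235, 0.1269, 0.1797]
orientation: [0.862, 0.506, -0.0, -0.0]
ft_force: [-3.5, 1.7, 2.5]
width: 0.0135
grip_force: 39.9
```

Call:
drive_tool(
  rows=[
    [0, 0, 0, 0, 0, 0, -7],
    [0, 0, 0, 0, 0, 0, -14],
    [0, 0, 0, 0, 0, 0, -21],
    [0, 0, 0, 0, 0, 0, -28],
    [0, 0, 0, 0, 0, 0, -35],
  ],
)

```text
time_s: 55.85
tcp_pos: [0.4235, 0.1269, 0.1797]
orientation: [0.668, 0.744, -0.0, -0.001]
ft_force: [-3.8, 0.7, 2.2]
width: 0.0135
grip_force: 40.0
```

Call:
drive_tool(
  rows=[
    [0, 0, 0, 0, 0, 0, -7],
    [0, 0, 0, 0, 0, 0, -14],
    [0, 0, 0, 0, 0, 0, -21],
    [0, 0, 0, 0, 0, 0, -28],
    [0, 0, 0, 0, 0, 0, -35],
  ],
)

```text
time_s: 56.27
tcp_pos: [0.4235, 0.1269, 0.1797]
orientation: [0.413, 0.911, 0.0, -0.001]
ft_force: [-3.2, 1.1, 2.4]
width: 0.0139
grip_force: 40.0
```

```bash
python3 t.py
```

```text
[ 0.30124492  0.42349917 -0.13802256] -0.4845116346188824 0.013920924388731227 41.2
```

Call:
drive_tool(
  rows=[
    [0, 0, 0, 0, 0, 0, -6],
    [0, 0, 0, 0, 0, 0, -12],
    [0, 0, 0, 0, 0, 0, -18],
    [0, 0, 0, 0, 0, 0, -24],
    [0, 0, 0, 0, 0, 0, -30],
  ],
)

```text
time_s: 56.68
tcp_pos: [0.4235, 0.1269, 0.1797]
orientation: [0.164, 0.986, 0.0, -0.001]
ft_force: [-3.5, 2.3, 3.2]
width: 0.0131
grip_force: 40.0
```

```bash
python3 t.py
```

```text
[ 0.35493226  0.38056942 -0.09636823] -1.0072690696352282 0.013090048125193278 71.1
```

Call:
drive_tool(
  rows=[
    [0, 0, 0, 0, 0, 0, -5],
    [0, 0, 0, 0, 0, 0, -10],
  ],
)

```text
time_s: 56.85
tcp_pos: [0.4234, 0.1269, 0.1797]
orientation: [0.078, 0.997, 0.0, -0.001]
ft_force: [-2.6, 2.0, 2.9]
width: 0.0138
grip_force: 40.0
```

```bash
python3 t.py
```

```text
[ 0.37958646  0.3855387  -0.11901929] -1.1809724602853564 0.013751297942046126 81.1
```

Call:
drive_tool(
  rows=[
    [0, 0, 0, 0, 0, 0, -4],
    [0, 0, 0, 0, 0, 0, -8],
  ],
)

```text
time_s: 57.02
tcp_pos: [0.4235, 0.1269, 0.1797]
orientation: [0.009, 1.0, 0.0, -0.001]
ft_force: [-3.3, 2.1, 2.1]
width: 0.0135
grip_force: 40.0
```

```bash
python3 t.py
```

```text
[ 0.39247116  0.39736371 -0.05957914] -1.3197240310846847 0.013474514171124025 89.0
```

Call:
drive_tool(
  rows=[
    [0, 0, 0, 0, 0, 0, -4],
    [0, 0, 0, 0, 0, 0, -8],
  ],
)

```text
time_s: 57.18
tcp_pos: [0.4237, 0.127, 0.1797]
orientation: [-0.06, 0.998, 0.001, -0.0]
ft_force: [-1.9, 1.7, 0.2]
width: 0.0137
grip_force: 42.7
```

```bash
python3 t.py
```

```text
[ 0.30661765  0.29758165 -0.97550335] -1.4577973305918825 0.013739619915738875 96.9
```

The lower stop is reached (torque -0.98 N m). I'll ease off, release and retreat.

Call:
drive_tool(
  rows=[
    [0, 0, 0, 0, 0, 0, 3],
    [0.8, 0, 0, 0, 0, 0, 3],
    [0.8, 0, 0, 0, 0, 0, 3],
    [0.8, 0, 0, 0, 0, 0, 3],
    [0.8, 0, 0, 0, 0, 0, 3],
  ],
)

```text
time_s: 57.6
tcp_pos: [0.4242, 0.1265, 0.1797]
orientation: [-0.034, 0.999, -0.0, 0.0]
ft_force: [-0.3, 0.9, 0.5]
width: 0.0382
grip_force: 0.0
```

Call:
drive_tool(
  rows=[
    [0.8, 0, 0, 0, 0, 0, 0],
    [0.8, 0, 0, 0, 0, 0, 0],
    [0.8, 0, 0, 0, 0, 0, 0],
  ],
)

```text
time_s: 57.85
tcp_pos: [0.424, 0.1266, 0.1797]
orientation: [-0.034, 0.999, -0.0, 0.0]
ft_force: [-0.6, 0.6, -0.1]
width: 0.0585
grip_force: 0.0
```

Call:
drive_tool(
  rows=[
    [0.8, 0, 0, -20, 0, 0, 0],
    [0.8, 0, 0, -60, 0, 0, 0],
    [0.8, 0, 0, -100, 0, 0, 0],
    [0.8, 0, 0, -140, 0, 0, 0],
    [0.8, 0, 0, -180, 0, 0, 0],
  ],
)

```text
time_s: 58.27
tcp_pos: [0.4235, 0.1265, 0.3614]
orientation: [-0.034, 0.999, -0.0, -0.0]
ft_force: [1.0, 0.2, -0.4]
width: 0.0708
grip_force: 0.0
```

Run:
```python
from h import *
print(rel((.43,-.27,.42),None))
```

```text
(array([  20.2, -396.1,  -58.5]), None, np.float64(93.9))
```

Call:
drive_tool(
  rows=[
    [0.8, 10, -40, -40, 0, 0, 0],
    [0.8, 10, -80, -40, 0, 0, 0],
    [0.8, 10, -120, -40, 0, 0, 0],
    [0.8, 10, -160, -40, 0, 0, 0],
    [0.8, 10, -190, -40, 0, 0, 0],
  ],
)

```text
time_s: 58.68
tcp_pos: [0.4266, -0.0656, 0.4007]
orientation: [-0.034, 0.999, -0.0, 0.001]
ft_force: [1.2, -0.5, -1.1]
width: 0.0704
grip_force: 0.0
```

Call:
drive_tool(
  rows=[
    [0.8, 10, -40, 0, 0, 0, 0],
    [0.8, 10, -80, 0, 0, 0, 0],
    [0.8, 10, -120, 0, 0, 0, 0],
    [0.8, 10, -160, 0, 0, 0, 0],
    [0.8, 10, -190, 0, 0, 0, 0],
  ],
)

```text
time_s: 59.1
tcp_pos: [0.429, -0.2569, 0.3996]
orientation: [-0.033, 0.999, -0.0, 0.0]
ft_force: [1.8, -0.4, -0.1]
width: 0.0702
grip_force: 0.0
```

Run:
```python
from h import *
g,K,T=snap("top","t4"); gt=cv2.cvtColor(g,cv2.COLOR_RGB2GRAY)
for v in range(190,208): print(v,*gt[v,412:452])
sh=lambda y:.062-(.1975-y)*.2126
for y in(.072,.105): print(y,[proj(K,T,(x,y,sh(y)+.013)).round(1).tolist() for x in (.455,.488)])
pf=cv2.imread("pics/top.png"); 
d=cv2.absdiff(pf,g[:,:,::-1].copy())[180:215,205:245]; print("pot region diff",d.mean(),d.max())
```

```text
190 184 184 185 187 185 187 186 185 188 208 239 238 239 238 239 239 239 239 239 239 239 239 239 239 238 239 239 238 240 239 239 238 236 222 202 202 204 203 204 202
191 188 187 186 186 186 187 187 186 187 201 238 239 238 238 239 238 239 239 238 237 239 238 238 238 239 239 238 239 238 238 237 222 201 203 203 200 202 203 201 203
192 224 209 208 210 209 209 211 210 211 211 222 227 228 228 228 228 228 229 228 227 227 223 223 234 232 233 233 233 233 232 225 206 205 204 202 202 204 203 202 202
193 207 207 210 206 209 210 209 210 211 211 213 211 212 216 215 216 213 216 215 216 214 216 214 218 213 214 214 216 221 223 221 219 215 203 203 203 205 203 202 202
194 208 209 208 209 205 206 205 206 204 201 201 201 203 202 203 205 203 205 203 208 204 201 198 199 201 202 201 205 214 203 203 205 215 212 203 204 203 201 201 202
195 218 218 219 217 219 216 218 218 203 197 200 200 204 204 202 204 204 205 202 213 217 195 196 200 200 202 200 201 201 204 203 201 213 214 203 205 204 202 203 203
196 218 218 218 216 218 220 217 214 201 197 199 202 204 204 202 202 203 201 201 213 216 196 199 200 201 202 201 203 
[... 1255 characters left out ...]
 205 206 201 202 202 218 200 202 201 202 199 200 204 203 202 201 203 202 207 218 204 203 202 203 203 201
205 218 219 218 217 217 217 210 199 199 201 199 201 204 204 200 198 200 199 198 194 200 202 200 198 199 201 204 201 203 202 203 206 206 217 203 205 201 204 201 201
206 217 218 218 219 218 218 209 202 198 199 197 201 205 196 103 106 64 67 62 77 157 201 201 201 200 199 200 205 201 202 202 202 205 215 202 201 202 203 202 202
207 218 218 218 218 219 218 208 200 200 199 198 195 189 94 10 31 40 35 36 47 120 198 195 192 194 192 194 194 199 200 189 191 192 199 195 203 201 207 207 210
0.072 [[438.6, 209.5], [437.8, 196.1]]
0.105 [[425.7, 209.1], [425.0, 195.7]]
pot region diff 1.0447619047619048 7
```

Both fittings lie side by side on the lowered platform with their heads toward the robot, and the pot has not moved.

```bash
python3 -c "
from station import manip
print(manip.hand_in())"
```

```text
the job is handed in; nothing more can be done
None
```

The job is handed in after about 59 s of robot time: both fittings present went through the chute and lie on the fully lowered platform with heads toward the robot, and the specimen pot is undisturbed; the hand-in call returned no verdict.

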